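# Tamp the pumice stones level in the display bin

### The job

The pumice stones in the spring-pusher display bin stick up unevenly: take the flat tamper by its handle and press them all down level with it until they sit on the bin's floor, first the half next to the black pushers, then the far half, leaning on each half with a steady 15 to 20 N for a good second and never more than 30 N, as the stones are brittle; go over any that still stand up. Then stand the tamper upright and wholly on its round black mat, and let go. Touch the stones only with the tamper, and leave the jar, the bottle and the carton where they are.

Things in the scene. Friction and masses are not known exactly. Their poses are not given: they have to be found in the camera images.
- bin: Blue open-topped display bin, fixed to the counter. Outside 80 (x) x 178 (y) x 66 mm high, walls 5 mm. Its inner floor is a loose-fitting liner whose height is not measured: 10 to 22 mm above the bin's origin (centre of its underside). Its y axis runs along the long side towards the end with the two black spring pushers. It holds 8 stones in two rows of four along y; two spring pushers (35 mm high, lower than the stones) press each row along y against the far end.
- half_a (a point): Point at rim height (66 mm above the counter) over the middle of the four stones nearest the pushers (the pusher half), 12 mm towards +y from the bin's centre; same axes as the bin.
- half_b (a point): Point at rim height (66 mm above the counter) over the middle of the four stones farthest from the pushers (the far half), 52 mm towards -y from the bin's centre; same axes as the bin. Pressing one half drags on the other and can lift or tilt it by a few mm.
- tamper: Flat hand tamper standing upright: a square wooden handle 24 x 24 mm, its flat sides along the tamper's x and y, its top 100 mm above the tamper's underside, on a square aluminium foot 54 x 54 x 10 mm. Mass 0.28 kg. Origin: centre of the foot's underside; z up along the handle. The foot goes into the bin only when its sides are about parallel to the bin's.
- tamper_foot: The tamper's foot, 54 x 54 x 10 mm, on a stiff cushion that gives 1 mm under the handle at 20 N; same origin and axes as the tamper.
- mat: Round black rubber mat, 120 mm across, 4 mm thick, fixed to the counter, on which the tamper stands. Origin: centre of its underside.
- jar: Bystander: red cream jar, 60 mm across, 50 mm high; origin at the centre of its underside.
- lotion: Bystander: yellow lotion bottle, 48 mm across, 110 mm high; origin at the centre of its underside.
- carton: Bystander: green carton 70 x 40 x 35 mm high; origin at the centre of its underside.
- stone0: Loose grey-brown pumice stone, a block 33 x 32 (along the bin's y) x 40 mm high, 25 g, upright, in any one of the bin's eight places, its underside 4 to 14 mm above the liner at the start. The pushers hold it by friction: it sinks at about 1 to 3 N (four together at 2 to 9 N) until it sits on the liner. Origin: centre of its underside.
- stone1: Loose grey-brown pumice stone, a block 33 x 32 (along the bin's y) x 40 mm high, 25 g, upright, in any one of the bin's eight places, its underside 4 to 14 mm above the liner at the start. The pushers hold it by friction: it sinks at about 1 to 3 N (four together at 2 to 9 N) until it sits on the liner. Origin: centre of its underside.
- stone2: Loose grey-brown pumice stone, a block 33 x 32 (along the bin's y) x 40 mm high, 25 g, upright, in any one of the bin's eight places, its underside 4 to 14 mm above the liner at the start. The pushers hold it by friction: it sinks at about 1 to 3 N (four together at 2 to 9 N) until it sits on the liner. Origin: centre of its underside.
- stone3: Loose grey-brown pumice stone, a block 33 x 32 (along the bin's y) x 40 mm high, 25 g, upright, in any one of the bin's eight places, its underside 4 to 14 mm above the liner at the start. The pushers hold it by friction: it sinks at about 1 to 3 N (four together at 2 to 9 N) until it sits on the liner. Origin: centre of its underside.
- stone4: Loose grey-brown pumice stone, a block 33 x 32 (along the bin's y) x 40 mm high, 25 g, upright, in any one of the bin's eight places, its underside 4 to 14 mm above the liner at the start. The pushers hold it by friction: it sinks at about 1 to 3 N (four together at 2 to 9 N) until it sits on the liner. Origin: centre of its underside.
- stone5: Loose grey-brown pumice stone, a block 33 x 32 (along the bin's y) x 40 mm high, 25 g, upright, in any one of the bin's eight places, its underside 4 to 14 mm above the liner at the start. The pushers hold it by friction: it sinks at about 1 to 3 N (four together at 2 to 9 N) until it sits on the liner. Origin: centre of its underside.
- stone6: Loose grey-brown pumice stone, a block 33 x 32 (along the bin's y) x 40 mm high, 25 g, upright, in any one of the bin's eight places, its underside 4 to 14 mm above the liner at the start. The pushers hold it by friction: it sinks at about 1 to 3 N (four together at 2 to 9 N) until it sits on the liner. Origin: centre of its underside.
- stone7: Loose grey-brown pumice stone, a block 33 x 32 (along the bin's y) x 40 mm high, 25 g, upright, in any one of the bin's eight places, its underside 4 to 14 mm above the liner at the start. The pushers hold it by friction: it sinks at about 1 to 3 N (four together at 2 to 9 N) until it sits on the liner. Origin: centre of its underside.
There are look-alikes about, which are no part of the job. What is shaped like the stone1 but orange or yellow is not meant.

How it is judged:
On the way, in this order (a step that is already met when the one before it is completed fails the run):
1. the tamper's foot, in the pusher half (within 18 mm of its middle along the bin) and below the bin's rim, bears on the stones with more than 14 N and sinks no further, for 0.5 s: the stones are home (contact force between tamper_foot and anything else above 14 N and z of tamper_foot in the frame of bin below 0.0645 m and linear speed of tamper_foot below 0.005 m/s and y of tamper_foot in the frame of bin between -0.006 and 0.03 m), for 0.5 s.
2. then the same in the far half (contact force between tamper_foot and anything else above 14 N and z of tamper_foot in the frame of bin below 0.0645 m and linear speed of tamper_foot below 0.005 m/s and y of tamper_foot in the frame of bin between -0.07 and -0.034 m), for 0.5 s.
At the end, for the whole second after the job is handed in: All stones are in the bin, level with one another within 3 mm and upright within 3 degrees; the tamper stands upright and still on its mat, its centre within 23 mm of the mat's, released (z of stone1 in the frame of stone0 between -0.003 and 0.003 m and horizontal distance between each of stone1, stone2, stone3, stone4, stone5, stone6, stone7 and bin below 0.09 m and z of stone2 in the frame of stone0 between -0.003 and 0.003 m and z of stone3 in the frame of stone0 between -0.003 and 0.003 m and z of stone4 in the frame of stone0 between -0.003 and 0.003 m and z of stone5 in the frame of stone0 between -0.003 and 0.003 m and z of stone6 in the frame of stone0 between -0.003 and 0.003 m and z of stone7 in the frame of stone0 between -0.003 and 0.003 m and angle between each of stone0, stone1, stone2, stone3, stone4, stone5, stone6, stone7's own z axis and vertical below 0.05 rad and horizontal distance between tamper and mat below 0.023 m and angle between tamper's own z axis and vertical below 0.06 rad and height (world z) of tamper below 0.008 m and linear speed of tamper below 0.01 m/s and contact force between the fingers and tamper below 0.1 N); the robot touches nothing.
It fails at once if more than 32 N on the tamper's foot while it is over the bin (contact force between tamper_foot and anything else above 32 N and horizontal distance between tamper_foot and bin below 0.1 m).
It fails at once if the fingers or arm push a stone (over 2 N) (contact force between any of the fingers, the arm and stone0 above 2 N or contact force between any of the fingers, the arm and stone1 above 2 N or contact force between any of the fingers, the arm and stone2 above 2 N or contact force between any of the fingers, the arm and stone3 above 2 N or contact force between any of the fingers, the arm and stone4 above 2 N or contact force between any of the fingers, the arm and stone5 above 2 N or contact force between any of the fingers, the arm and stone6 above 2 N or contact force between any of the fingers, the arm and stone7 above 2 N).
It fails at once if jar, bottle or carton moved by more than 15 mm (distance of any of jar, lotion, carton from where it was at the start of the episode above 0.015 m).
It also fails if it takes over 72 s, if anything falls off the work surface, if the arm or the gripper's body presses on something with over 40 N, if the wrist force passes 120 N, or if a joint passes its speed limit or range.

### The arm

A 6-joint arm with a two-finger parallel gripper is mounted at the origin on the work surface. World frame = base frame: x ahead of the robot, y to its left, z up, the work surface at z = 0. Lengths are in m, angles in rad, forces in N, time in s.
With the tool pointing down it reaches from about 0.3 to 0.75 m from the base axis. Payload 8.5 kg.
Tool frame: the origin (TCP) lies at the very end of the fingers, on their centre line; the grasp point (between the pads) lies 19 mm behind it; y points along the fingers, x is the direction in which the jaws open and shut, and the axes are right-handed (so a half turn about y gives the same grasp; the last joint's range is limited). The gripper opens to 85 mm and grips with 20 to 120 N. Pads are 22 mm wide; open, the fingers measure 114 mm over their backs; the gripper's body (76 mm by 85 mm) begins 54 mm behind the grasp point. The pads swing forward as they close: fully open they stand 13 mm farther back than shut.
Start: joints at [-1.363, 0.381, 1.297, -0, 1.464, -0.215], TCP at [0.226, -0.502, 0.231] pointing down, gripper open.
Joint ranges: [-3.11, 3.11], [-0.89, 2.33], [0.22, 2.48], [-1.42, 4.56], [0.17, 2.85], [-2.88, 2.88]. Speed limits (rad/s): [2.39, 2.39, 3.14, 3.14, 3.14, 3.14].

### API

Orientations are given as a unit quaternion [x, y, z, w].
In Python, from cell import status, vision, env gives the robot as it stands. The module is installed in compiled form; this text tells all that it offers.
- The arm moves only by the shell command python3 -m handwheel 'ROWS'. ROWS is JSON, a list of rows, each a list of 5 numbers: the closure in counts, from 0 (fully open) to 255 (shut), then the shift along the tool's x, y, z in mm, then the turn about the tool's y in rad. In form: [[fingers, tx, ty, tz, spin], ...]. A call has 1 to 8 rows; each row shifts and turns the commanded pose from where the row before left it, along the tool's axes as they then stand; what a row does not reach is not made up. A row lasts 1/12 s, in which the tool goes at most 41.7 mm and 7.16 degrees, less where a joint would pass 70% of its speed; a pose out of reach is approached as far as the arm can. A call with a gripper value outside its range is refused whole. The fingers move at their own pace and stop on an object; the grip force is fixed at half the most. Time passes only in rows, so rows that do not move let the fingers close. It gives the time, the measured TCP pose, the force and the opening at its end, in the units of the state.
- status.observe(): the state, without advancing time (a new reading comes with each control period).
- vision.grab_frame(name): name is "scene" or "top" or "wrist"; returns (picture, depth): 480x640x3 uint8, red, green, blue; 480x640 float32, m along the optical axis (not along the pixel's ray), 0 where there is no reading.
- vision.camera_params(name): a dict with "K" (3x3 intrinsics, pixels), "k1" (the pictures are not rectified: a ray, as slopes to the right and down, at radius r is drawn at 1 + k1 r^2 times it, then the intrinsics apply), "rvec" (rotation vector, rad) and "tvec" (3), from world to camera coordinates, as OpenCV has them. Camera axes: x right, y down, z forward; pixel columns grow to the right and rows downward; lengths in m; the calibration is good to about 2 mm. A picture is of the moment at which its call begins: read the wrist's pose just before it. camera_params takes no time and is no camera call; for the wrist camera it gives the pose at the moment of the call.
- env.finish_job(): hands the job in, once; it reports no verdict.
The state is a dict: "time_s": time; "q": joint angles; "dq": joint speeds; "joint_efforts": joint torques, N m; "tcp_pos": TCP position; "tool_rot": TCP orientation; "contact_force": force on the tool from outside, world axes, zero at the start; "moment": the same for the moment, N m; "gripper_width": opening from 0.0 (shut) to 1.0 (fully open).
Only numpy, scipy, OpenCV 4.12 (cv2) and the standard library are available. Lean on these libraries where they do the work, as an engineer would, in place of code of your own. Each camera call takes 0.05 s, during which the arm holds its last target.

## Working session

There is one attempt and no reset: what is moved stays moved. The work goes in short steps, Python scripts to look and compute and a shell command to move; the robot and the scene stay as the last step left them, time stands still between calls to the robot, and variables do not carry over. Pictures are saved under pics/ and viewed, and the job is handed in when it is done.

```bash
mkdir -p pics
cat > h.py <<'E'
import numpy as np,cv2
from cell import status,vision,env
from scipy.spatial.transform import Rotation as R
def cam(n):
    p=vision.camera_params(n);K=np.array(p['K']);Rm=cv2.Rodrigues(np.array(p['rvec'],float))[0];t=np.array(p['tvec'],float).ravel()
    return K,p['k1'],Rm,t
def ray(c,uv):
    K,k1,Rm,t=c
    uv=np.atleast_2d(np.array(uv,float))
    d=np.stack([(uv[:,0]-K[0,2])/K[0,0],(uv[:,1]-K[1,2])/K[1,1]],1)
    s=d.copy()
    for _ in range(30): s=d/(1+k1*(s**2).sum(1,keepdims=True))
    D=np.c_[s,np.ones(len(s))]@Rm
    return -Rm.T@t,D
def onplane(c,uv,z):
    o,D=ray(c,uv);return o+D*((z-o[2])/D[:,2])[:,None]
def bydepth(c,uv,dep):
    o,D=ray(c,uv);return o+D*np.array(dep).ravel()[:,None]
def cloud(c,depth):
    v,u=np.mgrid[0:480,0:640];P=bydepth(c,np.c_[u.ravel(),v.ravel()],depth).reshape(480,640,3);P[depth<=0]=np.nan;return P
def st():
    s=status.observe();print({k:(np.round(v,4).tolist() if not np.isscalar(v) else round(float(v),4)) for k,v in s.items() if k in('time_s','q','tcp_pos','tool_rot','contact_force','gripper_width')});print(R.from_quat(s['tool_rot']).as_matrix().round(3).tolist());return s
E
python3 - <<'E'
from h import *
st()
for n in('scene','top'):
    p,d=vision.grab_frame(n);cv2.imwrite(f'pics/{n}0.png',p[:,:,::-1]);np.save(f'{n}0.npy',d)
    c=cam(n);print(n,c[0].tolist(),c[1],(-c[2].T@c[3]).round(3))
E
```

```text
{'time_s': 0.0, 'q': [-1.3633, 0.3812, 1.2982, -0.0, 1.4636, -0.2153], 'tcp_pos': [0.2256, -0.5013, 0.2307], 'tool_rot': [-0.5934, 0.3843, -0.3836, 0.5942], 'contact_force': [0.7342, 0.0168, -0.1615], 'gripper_width': 1.0028}
[[0.41, -0.0, 0.912], [-0.912, 0.001, 0.41], [-0.001, -1.0, 0.0]]
scene [[512.4214413649491, 0.0, 315.077741692393], [0.0, 512.4214413649491, 230.26669380443514], [0.0, 0.0, 1.0]] -0.02784995220468516 [ 1.186 -0.437  0.714]
top [[590.8546865591167, 0.0, 324.7173993464596], [0.0, 590.8546865591167, 240.5844818689153], [0.0, 0.0, 1.0]] 0.006242920553148057 [0.475 0.026 1.026]
```

View pics/scene0.png

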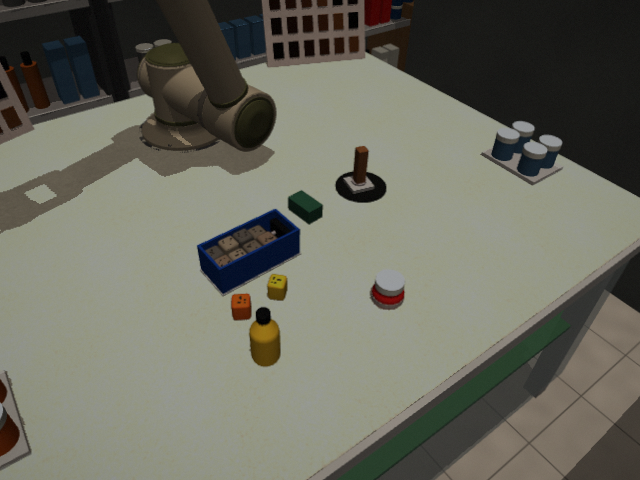

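View pics/top0.png

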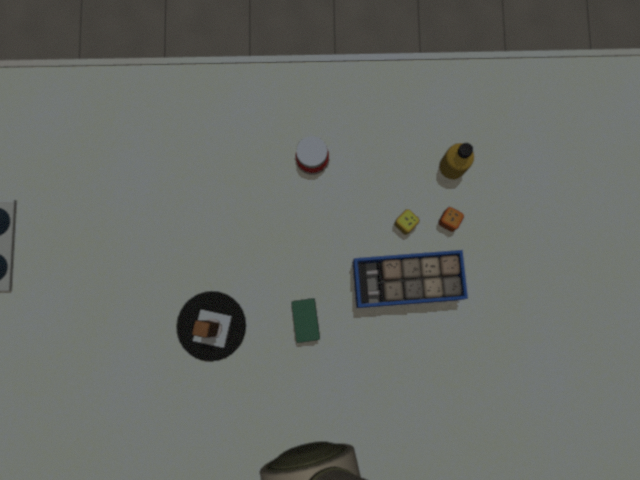

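The scene and top views show the tamper on its black mat at top (205,328). The blue bin is at top (410,279), with its pushers at the left (+y) end and eight grey-brown stones. The yellow and orange cubes at (407,221) and (452,218) are the look-alikes. The carton is at (305,320), the jar at (312,156) and the bottle at (458,160). Next I'll measure the bin, tamper and mat.

Run:
```python
from h import *
img=cv2.imread('pics/top0.png');d=np.load('top0.npy');c=cam('top')
P=cloud(c,d)
hsv=cv2.cvtColor(img,cv2.COLOR_BGR2HSV)
v,u=np.mgrid[0:480,0:640]
def rect(mask,z,name):
    cs,_=cv2.findContours(mask.astype(np.uint8),cv2.RETR_EXTERNAL,cv2.CHAIN_APPROX_NONE)
    k=max(cs,key=cv2.contourArea).reshape(-1,2)
    W=onplane(c,k,z)[:,:2];r=cv2.minAreaRect((W*1000).astype(np.float32));print(name,r,len(k));return W
# bin rim: blue at rim height
blue=(hsv[...,0]>100)&(hsv[...,0]<130)&(hsv[...,1]>150)&(v>230)&(v<330)&(u>330)&(u<490)
print('rim z',np.nanpercentile(P[blue][:,2],[5,25,50,75,95]))
rect(blue&(P[...,2]>0.055),0.066,'bin rim')
rect(blue,0.066,'bin all')
win=(v>280)&(v<370)&(u>165)&(u<260)
black=win&(hsv[...,2]<45)
W=rect(black,0.004,'mat');print('mat circ',cv2.minEnclosingCircle((W*1000).astype(np.float32)))
white=win&(hsv[...,2]>120)&(hsv[...,1]<60)
white&=(np.hypot(u-212,v-326)<32)
print('foot z',np.nanpercentile(P[white][:,2],[5,50,95]))
rect(white,0.014,'foot')
hd=win&(P[...,2]>0.09)
print('handle top z',np.nanpercentile(P[hd][:,2],[5,50,95]),hd.sum())
W=rect(hd,0.104,'handletop')
print('handle xy cloud',np.nanmedian(P[hd],0))
for nm,uv in(('carton',(305,320)),('jar',(312,150)),('lotion',(463,152))):print(nm,P[uv[1],uv[0]])
crop=cv2.resize(img[280:375,160:310],None,fx=5,fy=5);cv2.imwrite('pics/crop1.png',crop)
crop=cv2.resize(img[240:320,345:475],None,fx=6,fy=6);cv2.imwrite('pics/crop2.png',crop)
```

```text
rim z [0.05529354 0.06508614 0.06671497 0.06809029 0.06985656]
bin rim ((545.5914306640625, -110.76939392089844), (77.28291320800781, 176.3904571533203), 3.3311197757720947) 591
bin all ((545.5914306640625, -110.76939392089844), (77.28291320800781, 176.3904571533203), 3.3311197757720947) 591
mat ((475.9862365722656, 223.60198974609375), (116.10584259033203, 114.17932891845703), 44.656227111816406) 191
mat circ ((475.6954040527344, 223.42237854003906), 58.54147720336914)
foot z [0.01254883 0.01520859 0.01766386]
foot ((487.4345703125, 201.008056640625), (27.84105682373047, 15.352436065673828), 44.888912200927734) 51
handle top z [0.09651503 0.10461936 0.10718192] 264
handletop ((471.6569519042969, 218.4874267578125), (26.066585540771484, 24.21632194519043), 76.56222534179688) 57
handle xy cloud [0.47214191 0.218868   0.10461936]
carton [0.4820665  0.06098151 0.03419109]
jar [0.76778633 0.04433475 0.05411395]
lotion [ 0.74260871 -0.1976951   0.11107391]
```

View pics/crop1.png

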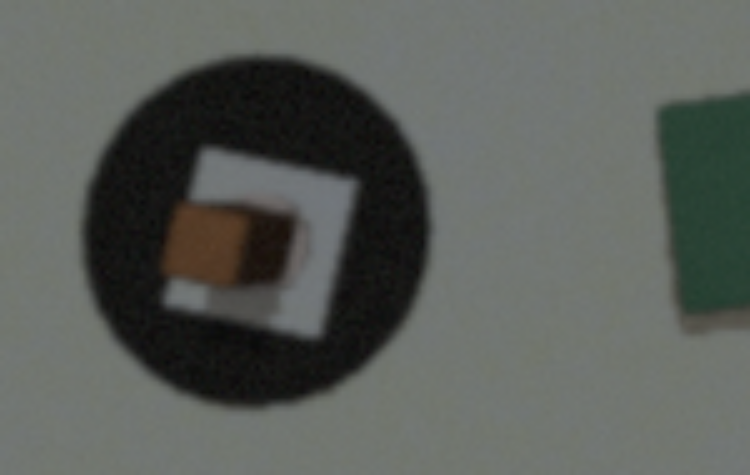

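View pics/crop2.png

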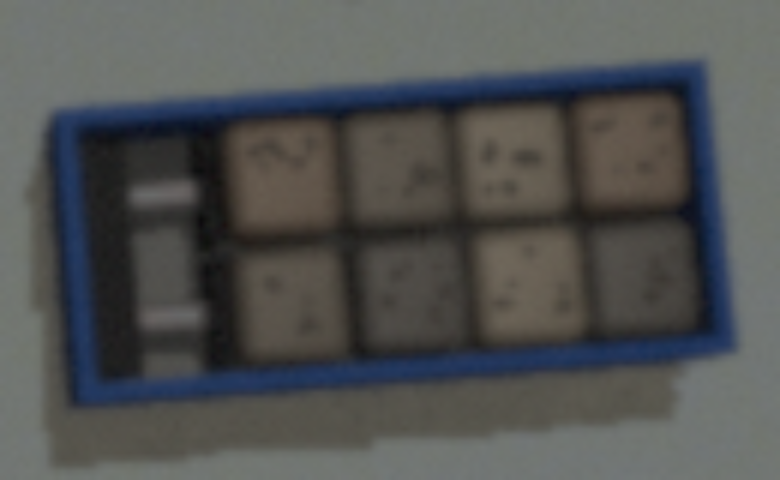

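The close crop confirms the tamper: brown square handle on a pale foot, with foot corners at crop pixels (200,148), (358,180), (323,338) and (165,305). The second crop shows the bin with the pushers at its left end, and no orange or yellow stone inside. I'll work out the precise foot pose and the first move from this.

```bash
python3 - <<'E'
from h import *
c=cam('top')
k=np.array([(200,148),(358,180),(323,338),(165,305)])/5+[160,280]-0.4
W=onplane(c,k,0.014);print(W.round(4),W.mean(0))
for i in range(4):
    e=W[(i+1)%4]-W[i];print(np.degrees(np.arctan2(e[1],e[0]))%90,np.hypot(*e[:2]))
E
python3 -m handwheel '[[0,0,0,0,-0.118],[0,0,0,0,-0.118],[0,0,0,0,-0.118],[0,0,0,0,-0.118],[0,0,0,0,-0.118],[0,0,0,0,-0.118],[0,0,0,0,-0.118],[0,0,0,0,-0.118]]'
python3 -c "
from h import *;s=st();M=R.from_quat(s['tool_rot']).as_matrix();print(M.T@(np.array([.4735,.2185,.22])-s['tcp_pos'])*1000)"
```

```text
[[0.5038 0.2409 0.014 ]
 [0.492  0.187  0.014 ]
 [0.4393 0.1987 0.014 ]
 [0.4513 0.2521 0.014 ]] [0.47161841 0.21967258 0.014     ]
77.59395348451017 0.05511920228850391
77.55484636491002 0.05394566400927077
77.33926007382765 0.05478571021757576
77.91105212749986 0.05370293914347217
time_s: 0.77
tcp_pos: [0.2256, -0.5014, 0.2309]
tool_rot: [-0.703, 0.07, -0.07, 0.704]
contact_force: [-0.7, 0.0, 0.1]
gripper_width: 0.998
{'time_s': 0.7667, 'q': [-1.3633, 0.381, 1.298, -0.0, 1.4636, -1.1651], 'tcp_pos': [0.2256, -0.5014, 0.2309], 'tool_rot': [-0.7033, 0.07, -0.0698, 0.704], 'contact_force': [-0.7286, 0.0214, 0.1019], 'gripper_width': 0.998}
[[0.98, -0.0, 0.197], [-0.197, 0.001, 0.98], [-0.0, -1.0, 0.001]]
[101.32591482  11.55973733 754.5508901 ]
```

```bash
python3 -m handwheel '[[0,4,0,20,0],[0,4,0,32,0],[0,4,0,35,0],[0,4,0,35,0],[0,4,0,35,0],[0,4,0,35,0],[0,4,0,35,0],[0,4,0,35,0]]'
python3 -m handwheel '[[0,4,0,35,0],[0,4,0,35,0],[0,4,0,35,0],[0,4,0,35,0],[0,4,0,35,0],[0,4,0,35,0],[0,4,0,35,0],[0,4,0,35,0]]'
python3 -m handwheel '[[0,4,0,35,0],[0,4,0,35,0],[0,4,0,35,0],[0,4,0,35,0],[0,4,0,35,0],[0,4,0,35,0],[0,4,0,12,0.018],[0,0,0,0,0]]'
python3 - <<'E'
from h import *;s=st()
c=cam('wrist');p,d=vision.grab_frame('wrist');cv2.imwrite('pics/w1.png',p[:,:,::-1]);np.save('w1.npy',d)
print((-c[2].T@c[3]).round(3))
M=R.from_quat(s['tool_rot']).as_matrix();print(M.T@(np.array([.472,.219,.049])-s['tcp_pos'])*1000)
E
```

```text
time_s: 1.43
tcp_pos: [0.3101, -0.2497, 0.2311]
tool_rot: [-0.703, 0.072, -0.072, 0.704]
contact_force: [1.1, -1.9, 0.9]
gripper_width: 1.003
time_s: 2.1
tcp_pos: [0.3981, 0.0181, 0.2313]
tool_rot: [0.703, -0.072, 0.072, -0.703]
contact_force: [0.9, -1.2, 1.0]
gripper_width: 1.0
time_s: 2.77
tcp_pos: [0.4709, 0.2302, 0.2305]
tool_rot: [-0.703, 0.078, -0.077, 0.703]
contact_force: [-0.9, -0.2, -0.4]
gripper_width: 1.001
{'time_s': 2.7667, 'q': [0.2284, 0.3362, 1.3691, 0.0004, 1.437, 0.4479], 'tcp_pos': [0.4709, 0.2302, 0.2305], 'tool_rot': [-0.7028, 0.0778, -0.0772, 0.7029], 'contact_force': [-0.9228, -0.17, -0.4154], 'gripper_width': 1.001}
[[0.976, -0.001, 0.218], [-0.218, 0.0, 0.976], [-0.001, -1.0, -0.0]]
[0.487 0.304 0.372]
[  3.65595199 181.51534591 -10.70294438]
```

View pics/w1.png

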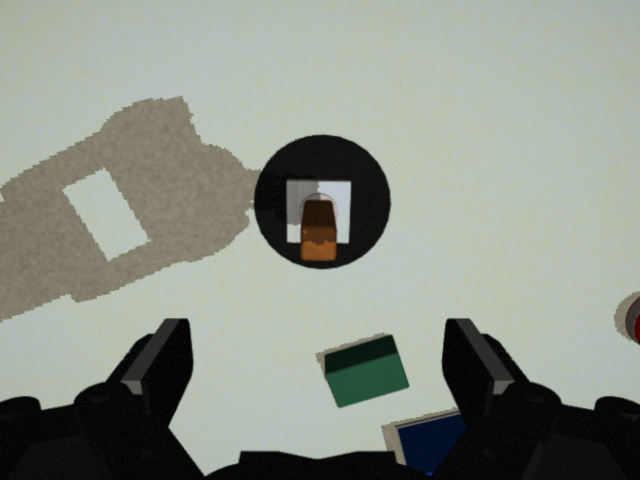

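The wrist view shows the tamper square to the jaws, with its handle at (319,245), its foot at (287..351, 181..243) and the mat centred at (322,201). I'll cross-check those positions.

Run:
```python
from h import *
c=cam('wrist')
W=onplane(c,[(287,181),(351,181),(350.5,243),(287,243)],.014);print(W.round(4),W.mean(0))
print(onplane(c,[(302,240),(336,240),(336,261),(301,261)],.104).round(4))
print('top face centre',onplane(c,[(319,251)],.104))
print('mat',onplane(c,[(322.5,201)],.004))
d=np.load('w1.npy');P=cloud(c,d);m=(P[...,2]>.095)&(P[...,2]<.12)&(P[...,1]<.26)&(P[...,1]>.18);print(m.sum(),np.nanmin(P[m],0),np.nanmax(P[m],0),np.nanmean(P[m],0))
s=status.observe();M=R.from_quat(s['tool_rot']).as_matrix();print(M.T@(W.mean(0)+[0,0,.035]-s['tcp_pos'])*1000)
```

```text
[[0.4488 0.2515 0.014 ]
 [0.5008 0.24   0.014 ]
 [0.4898 0.187  0.014 ]
 [0.436  0.199  0.014 ]] [0.46883254 0.21936465 0.014     ]
[[0.4586 0.225  0.104 ]
 [0.4801 0.2202 0.104 ]
 [0.4771 0.206  0.104 ]
 [0.4546 0.211  0.104 ]]
top face centre [[0.46771118 0.21521367 0.104     ]]
mat [[0.47365518 0.22646791 0.004     ]]
1304 [0.4551599  0.20730638 0.09503754] [0.48189088 0.23387773 0.10546522] [0.46873875 0.22144994 0.10247832]
[  0.73804029 181.60053465  -9.32003475]
```

```bash
python3 -m handwheel '[[0,1.5,0,-10,0],[0,0,26,0,0],[0,0,35,0,0],[0,0,35,0,0],[0,0,35,0,0],[0,0,30,0,0],[0,0,15,0,0],[0,0,5,0,0]]'
python3 -c "
from h import *
st();p,d=vision.grab_frame('wrist');cv2.imwrite('pics/w2.png',p[:,:,::-1])"
```

```text
time_s: 3.48
tcp_pos: [0.4683, 0.2157, 0.0483]
tool_rot: [0.703, -0.081, 0.077, -0.702]
contact_force: [-0.3, 0.3, 1.2]
gripper_width: 1.0
{'time_s': 3.4833, 'q': [0.2018, 0.5376, 1.6443, -0.0003, 0.9645, 0.4257], 'tcp_pos': [0.4683, 0.2157, 0.0483], 'tool_rot': [0.7033, -0.0805, 0.0773, -0.7021], 'contact_force': [-0.3401, 0.3278, 1.1809], 'gripper_width': 0.9999}
[[0.975, -0.005, 0.222], [-0.222, -0.001, 0.975], [-0.004, -1.0, -0.002]]
```

View pics/w2.png

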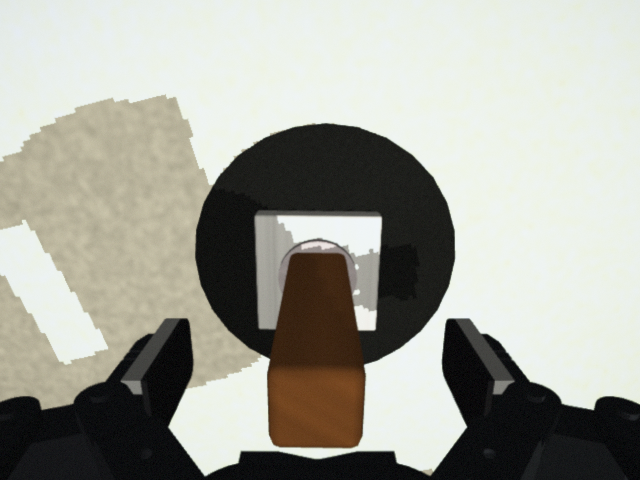

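The handle is between the jaws, its top at (316,405), and its flat sides are parallel to the pads. I'll shift 3 mm along tool z and close.

```bash
python3 -m handwheel '[[0,0,0,3,0],[0,0,0,0,0],[255,0,0,0,0],[255,0,0,0,0],[255,0,0,0,0],[255,0,0,0,0],[255,0,0,0,0],[255,0,0,0,0]]'
python3 -m handwheel '[[255,0,0,0,0],[255,0,0,0,0],[255,0,0,0,0],[255,0,0,0,0]]'
python3 -c "
from h import *
st()"
```

```text
time_s: 4.2
tcp_pos: [0.4704, 0.2209, 0.0506]
tool_rot: [-0.703, 0.078, -0.078, 0.703]
contact_force: [-1.6, 0.5, 2.4]
gripper_width: 0.273
time_s: 4.53
tcp_pos: [0.4704, 0.2209, 0.0505]
tool_rot: [-0.703, 0.078, -0.078, 0.703]
contact_force: [-1.7, 0.7, 5.4]
gripper_width: 0.276
{'time_s': 4.5333, 'q': [0.2109, 0.5379, 1.6341, 0.0001, 0.9694, 0.4328], 'tcp_pos': [0.4704, 0.2209, 0.0505], 'tool_rot': [-0.7027, 0.0783, -0.0783, 0.7028], 'contact_force': [-1.66, 0.6991, 5.4328], 'gripper_width': 0.2758}
[[0.975, 0.0, 0.22], [-0.22, 0.0, 0.975], [0.0, -1.0, 0.0]]
```

```bash
python3 -m handwheel '[[255,0,-10,0,0],[255,0,-20,0,0],[255,0,-30,0,0],[255,0,-30,0,0],[255,0,-30,0,0],[255,0,-20,0,0],[255,0,0,0,0],[255,0,0,0,0]]'
python3 -c "
from h import *
st();p,d=vision.grab_frame('wrist');cv2.imwrite('pics/w3.png',p[:,:,::-1])
p,d=vision.grab_frame('scene');cv2.imwrite('pics/s3.png',p[100:300,180:430,::-1])"
```

```text
time_s: 5.2
tcp_pos: [0.4704, 0.2207, 0.1899]
tool_rot: [-0.703, 0.078, -0.078, 0.703]
contact_force: [0.7, 0.7, -3.7]
gripper_width: 0.274
{'time_s': 5.2, 'q': [0.2107, 0.3629, 1.4524, -0.0, 1.326, 0.4328], 'tcp_pos': [0.4704, 0.2207, 0.1899], 'tool_rot': [-0.7027, 0.0783, -0.0785, 0.7028], 'contact_force': [0.7222, 0.6693, -3.6989], 'gripper_width': 0.2743}
[[0.975, 0.0, 0.22], [-0.22, 0.0, 0.975], [0.0, -1.0, 0.0]]
```

View pics/w3.png

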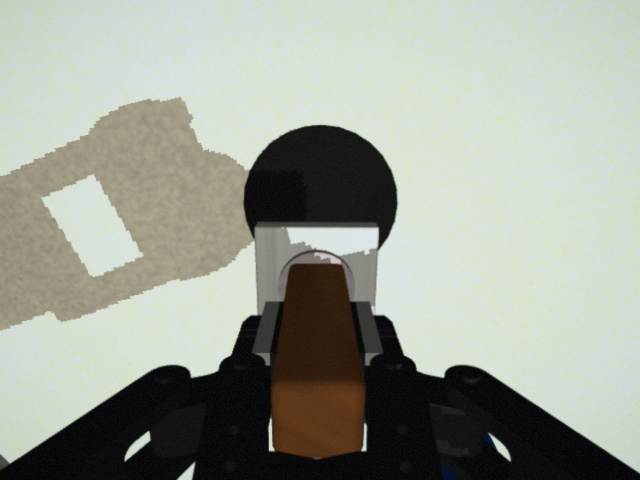

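View pics/s3.png

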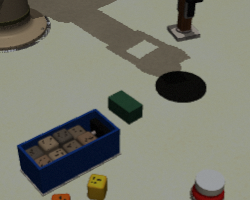

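```bash
python3 - <<'E'
from h import *
c=cam('wrist');s=status.observe();M=R.from_quat(s['tool_rot']).as_matrix()
W=onplane(c,[(255,223),(378,223)],s['tcp_pos'][2]-.0365);print(W)
print('in tool mm',(W-s['tcp_pos'])@M*1000)
E
python3 -m handwheel '[[255,0,0,0,-0.09],[255,0,0,0,-0.09],[255,0,0,0,-0.10],[255,0,0,0,0]]'
python3 - <<'E'
from h import *
s=st();M=R.from_quat(s['tool_rot']).as_matrix()
a=np.radians(3.33);y=np.array([-np.sin(a),np.cos(a)]);b=np.array([.5456,-.1108])
for o in(.012,-.052): t=np.r_[b+y*o,.19];print(t,M.T@(t-s['tcp_pos'])*1000)
E
```

```text
[[0.44925045 0.2547492  0.15183944]
 [0.50039252 0.24329156 0.15183944]]
in tool mm [[-27.29937795  36.54546634  28.88994967]
 [ 25.1100848   36.37403834  28.97942906]]
time_s: 5.63
tcp_pos: [0.4698, 0.2206, 0.1884]
tool_rot: [0.707, 0.02, -0.023, -0.707]
contact_force: [0.1, -1.0, -3.1]
gripper_width: 0.276
{'time_s': 5.6333, 'q': [0.2107, 0.365, 1.4536, -0.0, 1.3266, 0.1493], 'tcp_pos': [0.4698, 0.2206, 0.1884], 'tool_rot': [0.707, 0.0204, -0.023, -0.7065], 'contact_force': [0.0735, -1.0417, -3.1359], 'gripper_width': 0.2757}
[[0.998, -0.004, -0.061], [0.061, -0.001, 0.998], [-0.004, -1.0, -0.001]]
[ 0.54490296 -0.09882026  0.19      ] [  55.32292093   -1.59193015 -323.43946273]
[ 0.54862051 -0.1627122   0.19      ] [  55.11397327   -1.55425164 -387.43911055]
```

```bash
python3 -m handwheel '[[255,3,0,-15,0],[255,5,0,-28,0],[255,6,0,-32,0],[255,6,0,-32,0],[255,6,0,-32,0],[255,6,0,-32,0],[255,6,0,-32,0],[255,6,0,-32,0]]'
python3 -m handwheel '[[255,6,0,-32,0],[255,5,0,-28,0],[255,2,0,-20,0],[255,0,0,-8,0],[255,0,0,0,0],[255,0,0,0,0],[255,0,0,0,0]]'
python3 - <<'E'
from h import *
s=st();M=R.from_quat(s['tool_rot']).as_matrix()
t=np.array([.5449,-.0988,.14]);print(M.T@(t-s['tcp_pos'])*1000)
for n in('scene','wrist','top'):
    p,d=vision.grab_frame(n)
    if n=='scene':p=cv2.resize(p[120:330,150:400],None,fx=3,fy=2.85)
    if n=='top':p=cv2.resize(p[220:340,300:500],None,fx=4,fy=4)
    cv2.imwrite(f'pics/{n}4.png',p[:,:,::-1])
E
```

```text
time_s: 6.3
tcp_pos: [0.5277, -0.0128, 0.189]
tool_rot: [-0.707, -0.018, 0.02, 0.707]
contact_force: [0.5, 0.2, -3.4]
gripper_width: 0.275
time_s: 6.88
tcp_pos: [0.5457, -0.0971, 0.1899]
tool_rot: [-0.707, -0.02, 0.021, 0.707]
contact_force: [0.0, -0.1, -2.8]
gripper_width: 0.274
{'time_s': 6.8833, 'q': [-0.3898, 0.4215, 1.3558, 0.0004, 1.3655, -0.448], 'tcp_pos': [0.5457, -0.0971, 0.1899], 'tool_rot': [-0.7065, -0.0202, 0.0209, 0.7071], 'contact_force': [0.0356, -0.104, -2.8388], 'gripper_width': 0.2743}
[[0.998, -0.001, -0.058], [0.058, 0.001, 0.998], [-0.001, -1.0, 0.001]]
[-0.88886615 49.94781383 -1.73834128]
```

View pics/scene4.png

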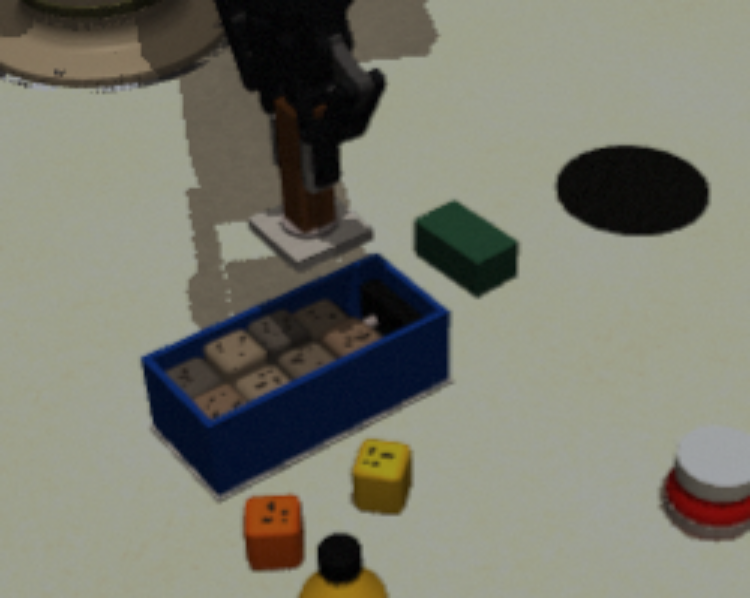

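View pics/wrist4.png

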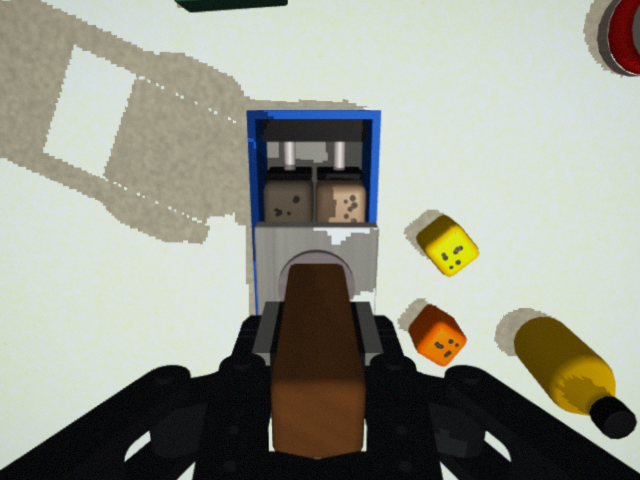

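The foot hangs above the bin, parallel to it. In the wrist view the rim's end is at (247..380, 111) and the foot's front edge at (255..378, 225). I'll cross-check the bin against these rim corners.

Run:
```python
from h import *
c=cam('wrist');s=status.observe();M=R.from_quat(s['tool_rot']).as_matrix()
W=onplane(c,[(247,111),(380.5,111)],.066);print(W,np.hypot(*(W[1]-W[0])[:2]))
a=np.arctan2(*(W[1]-W[0])[[1,0]]);print(np.degrees(a))
m=W.mean(0)[:2];y=np.array([-np.sin(a),np.cos(a)]);b=m-y*.089;print('bin',b)
A=b+.012*y;print('half_a',A,'in tool',M.T@(np.r_[A,0.1]-s['tcp_pos'])*1000)
F=onplane(c,[(255.5,226),(378,226)],s['tcp_pos'][2]-.0365);F=F.mean(0)[:2]-y*.027;print('foot',F)
```

```text
[[ 0.49939713 -0.02533994  0.066     ]
 [ 0.57819775 -0.02061925  0.066     ]] 0.07894189106496761
3.428308830717307
bin [ 0.5441196  -0.11182032]
half_a [ 0.54340201 -0.0998418 ] in tool [-2.70919261 90.3582233  -2.45083918]
foot [ 0.54500864 -0.09644247]
```

```bash
python3 -m handwheel '[[255,-1.5,0,-2,0],[255,0,15,0,0],[255,0,20,0,0],[255,0,15,0,0],[255,0,7,0,0],[255,0,0,0,0],[255,0,0,0,0],[255,0,0,0,0]]'
python3 -m handwheel '[[255,0,1,0,0],[255,0,1,0,0],[255,0,1,0,0],[255,0,1,0,0],[255,0,1,0,0],[255,0,0,0,0]]'
```

```text
time_s: 7.7
tcp_pos: [0.5452, -0.1006, 0.1344]
tool_rot: [0.707, 0.021, -0.02, -0.707]
contact_force: [0.6, 1.0, -2.1]
gripper_width: 0.272
time_s: 8.2
tcp_pos: [0.5446, -0.1004, 0.1281]
tool_rot: [-0.707, -0.02, 0.021, 0.707]
contact_force: [-0.4, -0.2, -2.6]
gripper_width: 0.273
```

```bash
python3 -m handwheel '[[255,0,1,0,0],[255,0,1,0,0],[255,0,1,0,0],[255,0,1,0,0],[255,0,0,0,0]]'
python3 -m handwheel '[[255,0,1,0,0],[255,0,1,0,0],[255,0,1,0,0],[255,0,1,0,0],[255,0,0,0,0]]'
python3 -m handwheel '[[255,0,1,0,0],[255,0,1,0,0],[255,0,1,0,0],[255,0,0,0,0]]'
```

```text
time_s: 8.62
tcp_pos: [0.5446, -0.1004, 0.1241]
tool_rot: [-0.707, -0.02, 0.021, 0.707]
contact_force: [-0.1, -1.3, -2.5]
gripper_width: 0.273
time_s: 9.03
tcp_pos: [0.5446, -0.1004, 0.1201]
tool_rot: [-0.707, -0.02, 0.021, 0.707]
contact_force: [-0.2, 0.5, -3.5]
gripper_width: 0.277
time_s: 9.37
tcp_pos: [0.5446, -0.1004, 0.1171]
tool_rot: [-0.707, -0.02, 0.021, 0.707]
contact_force: [-0.5, -0.1, -2.4]
gripper_width: 0.274
```

Run:
```python
from h import *
st()
for n in('scene','wrist'):
    p,d=vision.grab_frame(n)
    if n=='scene':p=cv2.resize(p[180:330,150:350],None,fx=4,fy=4)
    cv2.imwrite(f'pics/{n}5.png',p[:,:,::-1])
```

```text
{'time_s': 9.3667, 'q': [-0.3961, 0.4956, 1.4628, 0.0, 1.1835, -0.4541], 'tcp_pos': [0.5446, -0.1004, 0.1171], 'tool_rot': [-0.7067, -0.0204, 0.0206, 0.7069], 'contact_force': [-0.4656, -0.1003, -2.3524], 'gripper_width': 0.2738}
[[0.998, -0.0, -0.058], [0.058, 0.0, 0.998], [-0.0, -1.0, 0.0]]
```

View pics/scene5.png

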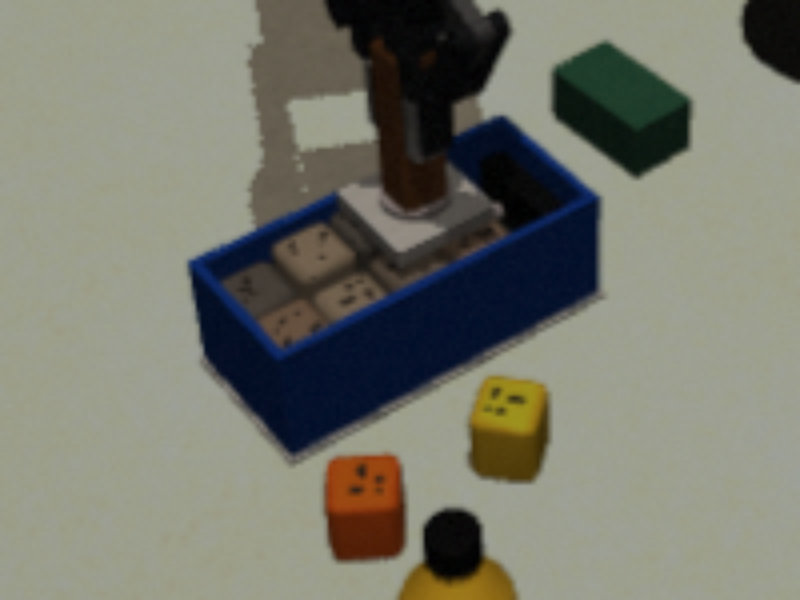

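View pics/wrist5.png

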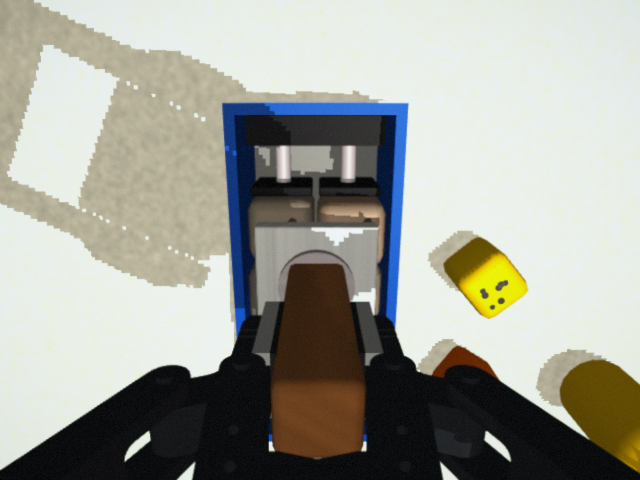

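The foot is centred between the bin's long walls (walls at about x 245 and 390, foot 255..378) and is entering cleanly above the stones. Lowering continues slowly.

```bash
python3 -m handwheel '[[255,0,1,0,0],[255,0,1,0,0],[255,0,0,0,0]]'
python3 -m handwheel '[[255,0,1,0,0],[255,0,1,0,0],[255,0,0,0,0]]'
python3 -m handwheel '[[255,0,0.5,0,0],[255,0,0.5,0,0],[255,0,0,0,0]]'
python3 -m handwheel '[[255,0,0.5,0,0],[255,0,0.5,0,0],[255,0,0,0,0]]'
```

```text
time_s: 9.72
tcp_pos: [0.5446, -0.1004, 0.1151]
tool_rot: [-0.707, -0.02, 0.021, 0.707]
contact_force: [0.2, 0.5, -3.7]
gripper_width: 0.274
time_s: 9.97
tcp_pos: [0.5446, -0.1004, 0.1131]
tool_rot: [-0.707, -0.02, 0.021, 0.707]
contact_force: [0.6, 0.1, -2.9]
gripper_width: 0.276
time_s: 10.22
tcp_pos: [0.5447, -0.1004, 0.1122]
tool_rot: [-0.707, -0.02, 0.021, 0.707]
contact_force: [-0.2, -0.6, -2.4]
gripper_width: 0.269
time_s: 10.47
tcp_pos: [0.5447, -0.1004, 0.1112]
tool_rot: [-0.707, -0.02, 0.021, 0.707]
contact_force: [-0.1, -0.1, -2.4]
gripper_width: 0.271
```

```bash
for i in 1; do python3 -m handwheel '[[255,0,0.5,0,0],[255,0,0.5,0,0],[255,0,0,0,0]]'; done
python3 -m handwheel '[[255,0,0.5,0,0],[255,0,0.5,0,0],[255,0,0,0,0]]'
python3 -m handwheel '[[255,0,0.5,0,0],[255,0,0,0,0]]'
python3 -m handwheel '[[255,0,0.5,0,0],[255,0,0,0,0]]'
```

```text
time_s: 10.72
tcp_pos: [0.5447, -0.1004, 0.1103]
tool_rot: [-0.707, -0.021, 0.02, 0.707]
contact_force: [-0.1, 0.1, -2.8]
gripper_width: 0.274
time_s: 10.97
tcp_pos: [0.5449, -0.1004, 0.1095]
tool_rot: [0.707, 0.021, -0.02, -0.707]
contact_force: [-0.2, 0.6, -1.0]
gripper_width: 0.275
time_s: 11.13
tcp_pos: [0.5449, -0.1004, 0.109]
tool_rot: [-0.707, -0.021, 0.02, 0.707]
contact_force: [-0.2, 1.1, 0.8]
gripper_width: 0.272
time_s: 11.3
tcp_pos: [0.5448, -0.1004, 0.1084]
tool_rot: [-0.707, -0.021, 0.02, 0.707]
contact_force: [-0.3, 1.1, 1.3]
gripper_width: 0.274
```

```bash
python3 -m handwheel '[[255,0,0.4,0,0],[255,0,0,0,0]]'
python3 -m handwheel '[[255,0,0.4,0,0],[255,0,0,0,0]]'
python3 -m handwheel '[[255,0,0.4,0,0],[255,0,0,0,0]]'
python3 -m handwheel '[[255,0,0.4,0,0],[255,0,0,0,0]]'
```

```text
time_s: 11.47
tcp_pos: [0.5447, -0.1003, 0.1079]
tool_rot: [-0.707, -0.021, 0.02, 0.707]
contact_force: [0.6, 1.4, 0.3]
gripper_width: 0.272
time_s: 11.63
tcp_pos: [0.5447, -0.1004, 0.1075]
tool_rot: [-0.707, -0.02, 0.021, 0.707]
contact_force: [0.5, 1.3, 0.2]
gripper_width: 0.273
time_s: 11.8
tcp_pos: [0.5447, -0.1004, 0.107]
tool_rot: [-0.707, -0.02, 0.021, 0.707]
contact_force: [1.3, 2.7, 0.9]
gripper_width: 0.273
time_s: 11.97
tcp_pos: [0.5447, -0.1004, 0.1066]
tool_rot: [-0.707, -0.02, 0.021, 0.707]
contact_force: [0.1, 0.8, 0.2]
gripper_width: 0.276
```

```bash
python3 -m handwheel '[[255,0,0.4,0,0],[255,0,0.4,0,0],[255,0,0,0,0]]'
python3 -m handwheel '[[255,0,0.4,0,0],[255,0,0.4,0,0],[255,0,0,0,0]]'
python3 -m handwheel '[[255,0,0.4,0,0],[255,0,0,0,0]]'
python3 -m handwheel '[[255,0,0.4,0,0],[255,0,0,0,0]]'
```

```text
time_s: 12.22
tcp_pos: [0.5446, -0.1005, 0.1058]
tool_rot: [-0.707, -0.02, 0.021, 0.707]
contact_force: [0.7, 2.1, -0.0]
gripper_width: 0.273
time_s: 12.47
tcp_pos: [0.5447, -0.1005, 0.105]
tool_rot: [-0.707, -0.02, 0.021, 0.707]
contact_force: [0.4, 1.6, 0.5]
gripper_width: 0.274
time_s: 12.63
tcp_pos: [0.5447, -0.1004, 0.1047]
tool_rot: [-0.707, -0.02, 0.021, 0.707]
contact_force: [-0.3, 1.5, 0.2]
gripper_width: 0.273
time_s: 12.8
tcp_pos: [0.5447, -0.1004, 0.1043]
tool_rot: [-0.707, -0.02, 0.021, 0.707]
contact_force: [-0.2, 1.8, 1.6]
gripper_width: 0.277
```

```bash
python3 -m handwheel '[[255,0,0.4,0,0],[255,0,0,0,0]]'
python3 -m handwheel '[[255,0,0.4,0,0],[255,0,0,0,0]]'
python3 -m handwheel '[[255,0,0.4,0,0],[255,0,0,0,0]]'
python3 -m handwheel '[[255,0,0.4,0,0],[255,0,0,0,0]]'
```

```text
time_s: 12.97
tcp_pos: [0.5447, -0.1004, 0.1039]
tool_rot: [-0.707, -0.021, 0.021, 0.707]
contact_force: [0.4, 1.6, 1.8]
gripper_width: 0.272
time_s: 13.13
tcp_pos: [0.5447, -0.1004, 0.1035]
tool_rot: [0.707, 0.02, -0.021, -0.707]
contact_force: [-0.5, 2.8, 0.7]
gripper_width: 0.271
time_s: 13.3
tcp_pos: [0.5447, -0.1004, 0.1031]
tool_rot: [-0.707, -0.02, 0.021, 0.707]
contact_force: [0.4, 1.6, 0.6]
gripper_width: 0.269
time_s: 13.47
tcp_pos: [0.5447, -0.1004, 0.1027]
tool_rot: [-0.707, -0.02, 0.021, 0.707]
contact_force: [-0.4, 2.3, 1.8]
gripper_width: 0.277
```

```bash
python3 -m handwheel '[[255,0,0.4,0,0],[255,0,0,0,0]]'
python3 -m handwheel '[[255,0,0.4,0,0],[255,0,0,0,0]]'
python3 -m handwheel '[[255,0,0.4,0,0],[255,0,0,0,0]]'
python3 -m handwheel '[[255,0,0.4,0,0],[255,0,0,0,0]]'
```

```text
time_s: 13.63
tcp_pos: [0.5447, -0.1004, 0.1022]
tool_rot: [-0.707, -0.02, 0.021, 0.707]
contact_force: [0.3, 1.3, 0.6]
gripper_width: 0.272
time_s: 13.8
tcp_pos: [0.5447, -0.1004, 0.1019]
tool_rot: [-0.707, -0.021, 0.02, 0.707]
contact_force: [-0.4, 1.9, 1.5]
gripper_width: 0.274
time_s: 13.97
tcp_pos: [0.5447, -0.1004, 0.1015]
tool_rot: [-0.707, -0.02, 0.021, 0.707]
contact_force: [-0.6, 1.5, 2.3]
gripper_width: 0.27
time_s: 14.13
tcp_pos: [0.5447, -0.1004, 0.1012]
tool_rot: [0.707, 0.021, -0.02, -0.707]
contact_force: [-0.6, 1.5, 1.2]
gripper_width: 0.27
```

```bash
python3 -m handwheel '[[255,0,0.4,0,0],[255,0,0,0,0]]'
python3 -m handwheel '[[255,0,0.4,0,0],[255,0,0,0,0]]'
python3 -m handwheel '[[255,0,0.4,0,0],[255,0,0,0,0]]'
python3 -m handwheel '[[255,0,0.4,0,0],[255,0,0,0,0]]'
```

```text
time_s: 14.3
tcp_pos: [0.5447, -0.1004, 0.1007]
tool_rot: [0.707, 0.021, -0.02, -0.707]
contact_force: [-0.9, 1.2, 1.8]
gripper_width: 0.273
time_s: 14.47
tcp_pos: [0.5447, -0.1004, 0.1003]
tool_rot: [0.707, 0.021, -0.02, -0.707]
contact_force: [-0.4, 2.6, 3.2]
gripper_width: 0.273
time_s: 14.63
tcp_pos: [0.5448, -0.1004, 0.0999]
tool_rot: [0.707, 0.021, -0.02, -0.707]
contact_force: [0.1, 1.9, 2.8]
gripper_width: 0.271
time_s: 14.8
tcp_pos: [0.5448, -0.1004, 0.0995]
tool_rot: [0.707, 0.021, -0.02, -0.707]
contact_force: [0.2, 2.3, 3.7]
gripper_width: 0.274
```

```bash
python3 -m handwheel '[[255,0,0.4,0,0],[255,0,0,0,0]]'
python3 -m handwheel '[[255,0,0.4,0,0],[255,0,0,0,0]]'
python3 -m handwheel '[[255,0,0.3,0,0],[255,0,0,0,0]]'
python3 -m handwheel '[[255,0,0.3,0,0],[255,0,0,0,0]]'
```

```text
time_s: 14.97
tcp_pos: [0.5448, -0.1005, 0.0993]
tool_rot: [0.707, 0.021, -0.02, -0.707]
contact_force: [-0.8, 2.3, 4.3]
gripper_width: 0.271
time_s: 15.13
tcp_pos: [0.5448, -0.1005, 0.0991]
tool_rot: [0.707, 0.021, -0.02, -0.707]
contact_force: [-1.7, 2.0, 6.2]
gripper_width: 0.27
time_s: 15.3
tcp_pos: [0.5448, -0.1005, 0.099]
tool_rot: [0.707, 0.021, -0.02, -0.707]
contact_force: [-2.1, 1.5, 7.5]
gripper_width: 0.271
time_s: 15.47
tcp_pos: [0.5448, -0.1005, 0.0988]
tool_rot: [0.707, 0.021, -0.02, -0.707]
contact_force: [-3.2, 2.6, 9.0]
gripper_width: 0.277
```

```bash
python3 -m handwheel '[[255,0,0.3,0,0],[255,0,0.3,0,0],[255,0,0,0,0]]'
python3 -m handwheel '[[255,0,0.3,0,0],[255,0,0,0,0]]'
```

```text
time_s: 15.72
tcp_pos: [0.5449, -0.1005, 0.0986]
tool_rot: [0.707, 0.021, -0.02, -0.707]
contact_force: [-2.9, 4.5, 12.1]
gripper_width: 0.275
time_s: 15.88
tcp_pos: [0.5449, -0.1005, 0.0985]
tool_rot: [0.707, 0.021, -0.02, -0.707]
contact_force: [-3.8, 3.7, 13.6]
gripper_width: 0.274
```

```bash
python3 -m handwheel '[[255,0,0.2,0,0],[255,0,0,0,0],[255,0,0,0,0],[255,0,0,0,0]]'
python3 -m handwheel '[[255,0,0,0,0],[255,0,0,0,0],[255,0,0,0,0],[255,0,0,0,0],[255,0,0,0,0],[255,0,0,0,0],[255,0,0,0,0],[255,0,0,0,0]]'
python3 -m handwheel '[[255,0,0,0,0],[255,0,0,0,0],[255,0,0,0,0],[255,0,0,0,0],[255,0,0,0,0],[255,0,0,0,0]]'
python3 - <<'E'
from h import *
p,d=vision.grab_frame('wrist');st()
cv2.imwrite('pics/wrist6.png',p[:,:,::-1])
E
```

```text
time_s: 16.22
tcp_pos: [0.5449, -0.1005, 0.0984]
tool_rot: [0.707, 0.021, -0.02, -0.707]
contact_force: [-3.8, 1.3, 14.4]
gripper_width: 0.272
time_s: 16.88
tcp_pos: [0.5449, -0.1005, 0.0984]
tool_rot: [0.707, 0.021, -0.02, -0.707]
contact_force: [-3.5, 2.6, 13.9]
gripper_width: 0.267
time_s: 17.38
tcp_pos: [0.5449, -0.1005, 0.0984]
tool_rot: [0.707, 0.021, -0.02, -0.706]
contact_force: [-4.3, 3.6, 14.0]
gripper_width: 0.272
{'time_s': 17.4333, 'q': [-0.396, 0.5181, 1.4862, -0.0003, 1.1357, -0.4541], 'tcp_pos': [0.5449, -0.1005, 0.0984], 'tool_rot': [0.7071, 0.021, -0.0201, -0.7065], 'contact_force': [-3.6572, 2.8536, 15.8621], 'gripper_width': 0.2659}
[[0.998, 0.001, -0.058], [0.058, -0.001, 0.998], [0.001, -1.0, -0.001]]
```

View pics/wrist6.png

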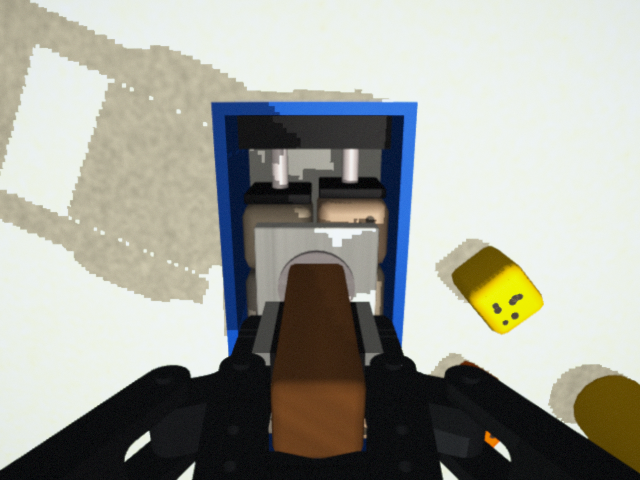

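The pusher half held about 17 N for over 1.5 s with no further sinking. The wrist view shows the foot level between the walls and the handle still seated in the pads. I'll lift, move to the far half and look.

```bash
python3 -m handwheel '[[255,0,-2,0,0],[255,0,-5,0,0],[255,0,-12,0,0],[255,0,-18,0,0],[255,0,-18,0,0],[255,0,0,-20,0],[255,-0.5,0,-30,0],[255,0,0,-13,0]]'
python3 -m handwheel '[[255,0,0,0,0],[255,0,0,0,0],[255,0,0,0,0]]'
python3 - <<'E'
from h import *
s=st()
c=cam('wrist');p,d=vision.grab_frame('wrist');cv2.imwrite('pics/wrist7.png',p[:,:,::-1]);np.save('w7.npy',d)
p,d=vision.grab_frame('scene');cv2.imwrite('pics/scene7.png',cv2.resize(p[180:330,150:350,::-1],None,fx=4,fy=4))
W=onplane(c,[(0,0)],.066)
E
```

```text
time_s: 18.1
tcp_pos: [0.5478, -0.166, 0.1518]
tool_rot: [0.707, 0.02, -0.02, -0.706]
contact_force: [0.5, -0.7, -4.0]
gripper_width: 0.274
time_s: 18.35
tcp_pos: [0.5475, -0.1627, 0.1515]
tool_rot: [-0.706, -0.02, 0.021, 0.707]
contact_force: [0.4, 0.3, -2.4]
gripper_width: 0.272
{'time_s': 18.35, 'q': [-0.4961, 0.4857, 1.3655, 0.0002, 1.2919, -0.5542], 'tcp_pos': [0.5475, -0.1627, 0.1515], 'tool_rot': [-0.7065, -0.0201, 0.021, 0.7071], 'contact_force': [0.4397, 0.258, -2.3961], 'gripper_width': 0.2722}
[[0.998, -0.001, -0.058], [0.058, 0.001, 0.998], [-0.001, -1.0, 0.001]]
```

View pics/wrist7.png

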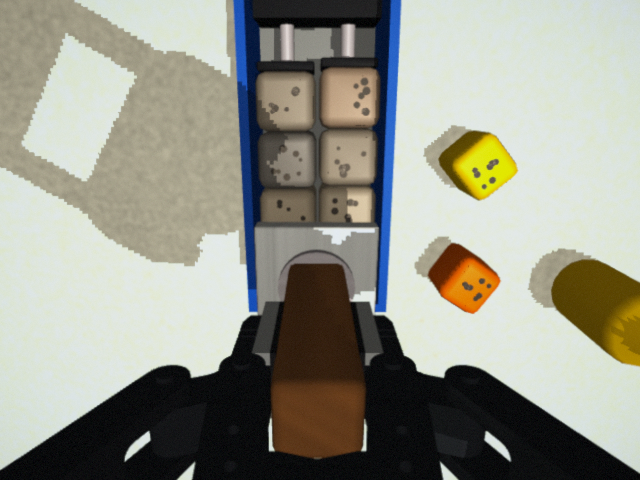

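View pics/scene7.png

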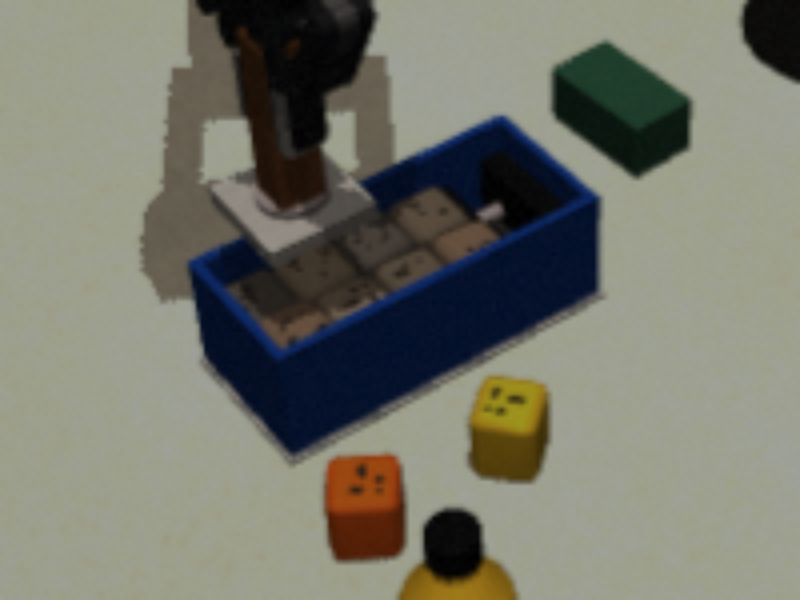

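The wrist view shows the four pressed stones at (285,98), (350,97), (286,158) and (348,155), upright, with the foot over the far half between the walls. I'll read the depth heights of the stones.

```bash
cat >> h.py <<'E'
def stones(P):
    a=np.radians(3.38);b=np.array([.5448,-.1113]);X=np.array([np.cos(a),np.sin(a)]);Y=np.array([-np.sin(a),np.cos(a)])
    for j in range(4):
        for i in(-1,1):
            q=b+X*i*16.5e-3+Y*(-.068+.032*j)
            m=(np.abs((P[...,:2]-q)@X)<.010)&(np.abs((P[...,:2]-q)@Y)<.010)&(P[...,2]>.03)&(P[...,2]<.085)
            if m.sum()<15: print(j,i,'few',m.sum());continue
            A=P[m];D=(A[:,:2]-q);G=np.c_[D@X,D@Y,np.ones(len(D))];z=A[:,2];k=np.ones(len(z),bool)
            for _ in range(3):
                co=np.linalg.lstsq(G[k],z[k],rcond=None)[0];r=np.abs(z-G@co);k=r<max(.003,2*np.median(r))
            print('col',j,'row',i,'h',round(np.median(z)*1000,1),'n',m.sum(),'slopes',co[:2].round(3))
E
python3 - <<'E'
from h import *
print('top start');stones(cloud(cam('top'),np.load('top0.npy')))
print('wrist');stones(cloud(cam('wrist'),np.load('w7.npy')))
E
```

```text
top start
col 0 row -1 h 56.7 n 151 slopes [0.028 0.031]
col 0 row 1 h 59.5 n 144 slopes [ 0.024 -0.021]
col 1 row -1 h 63.4 n 155 slopes [-0.012 -0.001]
col 1 row 1 h 57.5 n 147 slopes [-0.005  0.012]
col 2 row -1 h 64.5 n 150 slopes [ 0.04  -0.008]
col 2 row 1 h 60.6 n 152 slopes [-0.01   0.016]
col 3 row -1 h 56.6 n 150 slopes [-0.024 -0.053]
col 3 row 1 h 64.6 n 150 slopes [ 0.008 -0.003]
wrist
0 -1 few 0
0 1 few 0
col 1 row -1 h 51.0 n 683 slopes [-0.016  0.018]
col 1 row 1 h 52.3 n 687 slopes [ 0.006 -0.028]
col 2 row -1 h 52.2 n 1292 slopes [-0.014 -0.001]
col 2 row 1 h 52.9 n 1302 slopes [-0.004 -0.042]
col 3 row -1 h 50.2 n 1436 slopes [-0.007  0.   ]
col 3 row 1 h 53.0 n 1447 slopes [ 0.003 -0.038]
```

```bash
python3 -m handwheel '[[255,0,8,0,0],[255,0,12,0,0],[255,0,10,0,0],[255,0,5,0,0],[255,0,2,0,0],[255,0,1,0,0],[255,0,0,0,0],[255,0,0,0,0]]'
python3 -m handwheel '[[255,0,1,0,0],[255,0,1,0,0],[255,0,0,0,0]]'
python3 -m handwheel '[[255,0,0.5,0,0],[255,0,0.5,0,0],[255,0,0,0,0]]'
```

```text
time_s: 19.12
tcp_pos: [0.5481, -0.1634, 0.1144]
tool_rot: [0.707, 0.021, -0.02, -0.707]
contact_force: [-0.1, -0.2, -2.5]
gripper_width: 0.275
time_s: 19.37
tcp_pos: [0.5478, -0.1634, 0.112]
tool_rot: [-0.707, -0.02, 0.02, 0.707]
contact_force: [-1.1, -0.2, -1.8]
gripper_width: 0.275
time_s: 19.62
tcp_pos: [0.5478, -0.1633, 0.111]
tool_rot: [-0.707, -0.02, 0.021, 0.707]
contact_force: [0.4, -0.0, -3.1]
gripper_width: 0.272
```

```bash
python3 -m handwheel '[[255,0,0.7,0,0],[255,0,0.7,0,0],[255,0,0,0,0]]'
python3 -m handwheel '[[255,0,0.5,0,0],[255,0,0.5,0,0],[255,0,0,0,0]]'
python3 -m handwheel '[[255,0,0.5,0,0],[255,0,0.5,0,0],[255,0,0,0,0]]'
python3 -m handwheel '[[255,0,0.5,0,0],[255,0,0.5,0,0],[255,0,0,0,0]]'
```

```text
time_s: 19.87
tcp_pos: [0.5478, -0.1633, 0.1095]
tool_rot: [-0.707, -0.02, 0.021, 0.707]
contact_force: [0.3, 0.4, -1.7]
gripper_width: 0.272
time_s: 20.12
tcp_pos: [0.5478, -0.1633, 0.1085]
tool_rot: [-0.707, -0.02, 0.021, 0.707]
contact_force: [-0.5, -1.2, -2.9]
gripper_width: 0.273
time_s: 20.37
tcp_pos: [0.5478, -0.1633, 0.1075]
tool_rot: [-0.707, -0.02, 0.021, 0.707]
contact_force: [-0.7, -0.2, -2.7]
gripper_width: 0.274
time_s: 20.62
tcp_pos: [0.5478, -0.1633, 0.1065]
tool_rot: [-0.707, -0.02, 0.021, 0.707]
contact_force: [-0.2, 0.6, -3.1]
gripper_width: 0.274
```

```bash
python3 -m handwheel '[[255,0,0.5,0,0],[255,0,0.5,0,0],[255,0,0,0,0]]'
python3 -m handwheel '[[255,0,0.5,0,0],[255,0,0.5,0,0],[255,0,0,0,0]]'
python3 -m handwheel '[[255,0,0.5,0,0],[255,0,0,0,0]]'
python3 -m handwheel '[[255,0,0.5,0,0],[255,0,0,0,0]]'
```

```text
time_s: 20.87
tcp_pos: [0.5478, -0.1633, 0.1055]
tool_rot: [-0.707, -0.02, 0.021, 0.707]
contact_force: [0.1, -0.6, -4.3]
gripper_width: 0.273
time_s: 21.12
tcp_pos: [0.5479, -0.1634, 0.1045]
tool_rot: [-0.707, -0.02, 0.021, 0.707]
contact_force: [-0.1, 0.6, -4.0]
gripper_width: 0.274
time_s: 21.28
tcp_pos: [0.5479, -0.1634, 0.1041]
tool_rot: [0.707, 0.021, -0.021, -0.707]
contact_force: [0.4, 0.5, -3.2]
gripper_width: 0.273
time_s: 21.45
tcp_pos: [0.5479, -0.1634, 0.1036]
tool_rot: [0.707, 0.021, -0.02, -0.707]
contact_force: [-0.2, -0.3, -1.9]
gripper_width: 0.27
```

```bash
python3 -m handwheel '[[255,0,0.5,0,0],[255,0,0,0,0]]'
python3 -m handwheel '[[255,0,0.5,0,0],[255,0,0,0,0]]'
python3 -m handwheel '[[255,0,0.5,0,0],[255,0,0,0,0]]'
python3 -m handwheel '[[255,0,0.4,0,0],[255,0,0,0,0]]'
```

```text
time_s: 21.62
tcp_pos: [0.5479, -0.1634, 0.1031]
tool_rot: [0.707, 0.02, -0.02, -0.707]
contact_force: [-0.3, 0.5, -1.9]
gripper_width: 0.27
time_s: 21.78
tcp_pos: [0.5478, -0.1633, 0.1026]
tool_rot: [-0.707, -0.02, 0.021, 0.707]
contact_force: [0.8, 0.1, -2.5]
gripper_width: 0.274
time_s: 21.95
tcp_pos: [0.5478, -0.1634, 0.1021]
tool_rot: [0.707, 0.02, -0.02, -0.707]
contact_force: [-0.2, 0.5, -1.9]
gripper_width: 0.274
time_s: 22.12
tcp_pos: [0.5479, -0.1635, 0.1018]
tool_rot: [0.707, 0.021, -0.02, -0.707]
contact_force: [0.3, -0.5, -1.1]
gripper_width: 0.274
```

```bash
python3 -m handwheel '[[255,0,0.4,0,0],[255,0,0,0,0]]'
python3 -m handwheel '[[255,0,0.4,0,0],[255,0,0,0,0]]'
python3 -m handwheel '[[255,0,0.4,0,0],[255,0,0,0,0]]'
python3 -m handwheel '[[255,0,0.4,0,0],[255,0,0,0,0]]'
python3 -m handwheel '[[255,0,0.4,0,0],[255,0,0,0,0]]'
```

```text
time_s: 22.28
tcp_pos: [0.548, -0.1635, 0.1015]
tool_rot: [0.707, 0.021, -0.02, -0.707]
contact_force: [0.2, -0.9, -0.7]
gripper_width: 0.273
time_s: 22.45
tcp_pos: [0.548, -0.1635, 0.101]
tool_rot: [0.707, 0.021, -0.02, -0.707]
contact_force: [-0.0, -1.3, -0.9]
gripper_width: 0.27
time_s: 22.62
tcp_pos: [0.5479, -0.1634, 0.1005]
tool_rot: [0.707, 0.021, -0.02, -0.707]
contact_force: [0.3, -1.1, -0.2]
gripper_width: 0.273
time_s: 22.78
tcp_pos: [0.5479, -0.1634, 0.1002]
tool_rot: [0.707, 0.021, -0.02, -0.707]
contact_force: [0.5, -2.0, -0.6]
gripper_width: 0.276
time_s: 22.95
tcp_pos: [0.5479, -0.1634, 0.0997]
tool_rot: [0.707, 0.021, -0.02, -0.707]
contact_force: [0.5, -1.0, -1.3]
gripper_width: 0.273
```

```bash
python3 -m handwheel '[[255,0,0.4,0,0],[255,0,0,0,0]]'
python3 -m handwheel '[[255,0,0.4,0,0],[255,0,0,0,0]]'
python3 -m handwheel '[[255,0,0.4,0,0],[255,0,0,0,0]]'
python3 -m handwheel '[[255,0,0.4,0,0],[255,0,0,0,0]]'
```

```text
time_s: 23.12
tcp_pos: [0.5479, -0.1635, 0.0994]
tool_rot: [0.707, 0.021, -0.02, -0.707]
contact_force: [0.1, -2.1, -0.3]
gripper_width: 0.269
time_s: 23.28
tcp_pos: [0.548, -0.1635, 0.0991]
tool_rot: [0.707, 0.021, -0.02, -0.707]
contact_force: [0.2, -1.8, 0.8]
gripper_width: 0.27
time_s: 23.45
tcp_pos: [0.548, -0.1635, 0.0986]
tool_rot: [0.707, 0.021, -0.02, -0.707]
contact_force: [0.1, -2.5, 2.5]
gripper_width: 0.269
time_s: 23.62
tcp_pos: [0.5479, -0.1634, 0.0981]
tool_rot: [0.707, 0.021, -0.02, -0.707]
contact_force: [0.4, -2.3, 1.0]
gripper_width: 0.273
```

```bash
python3 -m handwheel '[[255,0,0.4,0,0],[255,0,0,0,0]]'
python3 -m handwheel '[[255,0,0.4,0,0],[255,0,0,0,0]]'
python3 -m handwheel '[[255,0,0.4,0,0],[255,0,0,0,0]]'
python3 -m handwheel '[[255,0,0.4,0,0],[255,0,0,0,0]]'
```

```text
time_s: 23.78
tcp_pos: [0.5479, -0.1635, 0.0978]
tool_rot: [0.707, 0.021, -0.02, -0.707]
contact_force: [0.6, -2.2, 1.6]
gripper_width: 0.276
time_s: 23.95
tcp_pos: [0.5479, -0.1635, 0.0975]
tool_rot: [0.707, 0.021, -0.02, -0.707]
contact_force: [0.2, -2.4, 3.6]
gripper_width: 0.275
time_s: 24.12
tcp_pos: [0.5479, -0.1635, 0.0972]
tool_rot: [0.707, 0.021, -0.02, -0.707]
contact_force: [-0.7, -2.9, 3.9]
gripper_width: 0.273
time_s: 24.28
tcp_pos: [0.5479, -0.1635, 0.097]
tool_rot: [0.707, 0.021, -0.02, -0.707]
contact_force: [-1.8, -3.1, 6.9]
gripper_width: 0.273
```

```bash
python3 -m handwheel '[[255,0,0.4,0,0],[255,0,0,0,0]]'
python3 -m handwheel '[[255,0,0.4,0,0],[255,0,0,0,0]]'
python3 -m handwheel '[[255,0,0.4,0,0],[255,0,0,0,0]]'
```

```text
time_s: 24.45
tcp_pos: [0.548, -0.1635, 0.0969]
tool_rot: [0.707, 0.021, -0.02, -0.707]
contact_force: [-1.6, -2.3, 9.1]
gripper_width: 0.276
time_s: 24.62
tcp_pos: [0.5479, -0.1635, 0.0967]
tool_rot: [0.707, 0.021, -0.02, -0.707]
contact_force: [-2.0, -2.0, 11.2]
gripper_width: 0.272
time_s: 24.78
tcp_pos: [0.548, -0.1635, 0.0966]
tool_rot: [0.707, 0.021, -0.02, -0.707]
contact_force: [-3.7, -1.5, 14.0]
gripper_width: 0.27
```

```bash
python3 -m handwheel '[[255,0,0.1,0,0],[255,0,0,0,0],[255,0,0,0,0],[255,0,0,0,0]]'
python3 -m handwheel '[[255,0,0,0,0],[255,0,0,0,0],[255,0,0,0,0],[255,0,0,0,0],[255,0,0,0,0],[255,0,0,0,0],[255,0,0,0,0],[255,0,0,0,0]]'
python3 -m handwheel '[[255,0,0,0,0],[255,0,0,0,0],[255,0,0,0,0],[255,0,0,0,0],[255,0,0,0,0],[255,0,0,0,0]]'
```

```text
time_s: 25.12
tcp_pos: [0.5479, -0.1635, 0.0966]
tool_rot: [0.707, 0.021, -0.02, -0.706]
contact_force: [-3.3, -1.2, 15.6]
gripper_width: 0.278
time_s: 25.78
tcp_pos: [0.5479, -0.1635, 0.0966]
tool_rot: [0.707, 0.021, -0.02, -0.707]
contact_force: [-2.8, -2.0, 14.5]
gripper_width: 0.275
time_s: 26.28
tcp_pos: [0.548, -0.1635, 0.0966]
tool_rot: [0.707, 0.021, -0.02, -0.706]
contact_force: [-4.2, -1.8, 13.6]
gripper_width: 0.271
```

The far half also held about 17 N for 1.4 s. I'll lift and back away in −y so the wrist and top cameras can see all eight stones.

```bash
python3 -m handwheel '[[255,0,-2,0,0],[255,0,-5,0,0],[255,0,-12,0,0],[255,0,-20,0,0],[255,0,-25,0,0],[255,0,-20,-10,0],[255,0,-10,-20,0],[255,0,0,-35,0]]'
python3 -m handwheel '[[255,0,0,-35,0],[255,0,0,-20,0],[255,0,0,0,0],[255,0,0,0,0],[255,0,0,0,0]]'
python3 - <<'E'
from h import *
s=st()
for n in('wrist','top'):
    c=cam(n);p,d=vision.grab_frame(n);print(n);stones(cloud(c,d))
    if n=='top':p=cv2.resize(p[220:340,300:500],None,fx=4,fy=4)
    cv2.imwrite(f'pics/{n}8.png',p[:,:,::-1])
E
```

```text
time_s: 26.95
tcp_pos: [0.5521, -0.2262, 0.1915]
tool_rot: [-0.707, -0.023, 0.021, 0.707]
contact_force: [0.9, 0.7, -2.2]
gripper_width: 0.276
time_s: 27.37
tcp_pos: [0.5545, -0.282, 0.1884]
tool_rot: [-0.706, -0.02, 0.021, 0.708]
contact_force: [0.1, 1.0, -3.4]
gripper_width: 0.273
{'time_s': 27.3667, 'q': [-0.6608, 0.5395, 1.1535, 0.0006, 1.4512, -0.7193], 'tcp_pos': [0.5545, -0.282, 0.1884], 'tool_rot': [-0.706, -0.0201, 0.0212, 0.7076], 'contact_force': [0.0892, 1.0418, -3.3858], 'gripper_width': 0.2733}
[[0.998, -0.002, -0.058], [0.058, 0.002, 0.998], [-0.002, -1.0, 0.002]]
wrist
col 0 row -1 h 49.8 n 1156 slopes [-0.009  0.006]
col 0 row 1 h 50.0 n 1148 slopes [-0.004  0.005]
col 1 row -1 h 49.9 n 791 slopes [-0.014 -0.013]
col 1 row 1 h 49.9 n 792 slopes [0.001 0.017]
2 -1 few 0
2 1 few 0
3 -1 few 0
3 1 few 0
top
col 0 row -1 h 51.6 n 148 slopes [0.028 0.027]
col 0 row 1 h 51.8 n 144 slopes [ 0.039 -0.012]
col 1 row -1 h 52.1 n 148 slopes [-0.01  -0.049]
col 1 row 1 h 51.7 n 144 slopes [-0.029 -0.036]
col 2 row -1 h 53.3 n 148 slopes [-0.014 -0.001]
col 2 row 1 h 52.1 n 144 slopes [ 0.049 -0.034]
col 3 row -1 h 51.8 n 150 slopes [ 0.022 -0.014]
col 3 row 1 h 53.5 n 145 slopes [0.039 0.059]
```

View pics/wrist8.png

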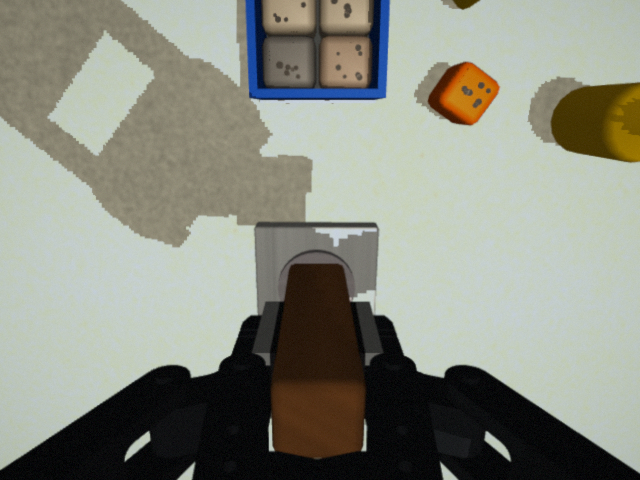

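View pics/top8.png

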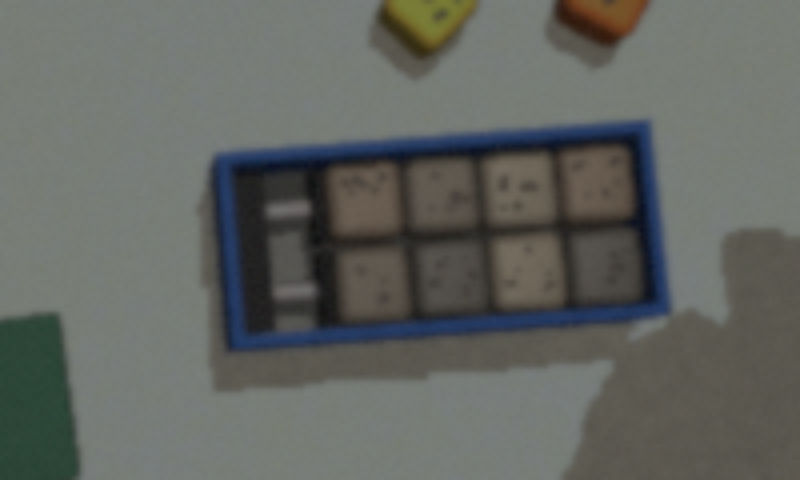

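The wrist view shows the far four stones flat at the right end (row heights all 49.8 to 50.0). The top view shows all eight seated evenly, though the pusher half still reads up to 1.5 mm higher. I'll take a closer wrist look at the pusher half.

```bash
python3 -m handwheel '[[255,0,0,15,0],[255,0,0,30,0],[255,-0.5,0,30,0],[255,0,0,30,0],[255,0,0,14,0],[255,0,0,0,0],[255,0,0,0,0],[255,0,0,0,0]]'
python3 - <<'E'
from h import *
s=st()
n='wrist';c=cam(n);p,d=vision.grab_frame(n);print(n);stones(cloud(c,d));d2=vision.grab_frame(n)[1];stones(cloud(c,d2))
cv2.imwrite(f'pics/{n}9.png',p[:,:,::-1])
E
```

```text
time_s: 28.13
tcp_pos: [0.5475, -0.1647, 0.1894]
tool_rot: [0.707, 0.021, -0.02, -0.707]
contact_force: [-0.2, -0.0, -3.5]
gripper_width: 0.273
{'time_s': 28.1333, 'q': [-0.499, 0.4508, 1.3077, -0.0003, 1.3825, -0.5571], 'tcp_pos': [0.5475, -0.1647, 0.1894], 'tool_rot': [0.707, 0.0207, -0.0204, -0.7066], 'contact_force': [-0.2367, -0.0148, -3.517], 'gripper_width': 0.2732}
[[0.998, 0.0, -0.058], [0.058, -0.001, 0.998], [0.0, -1.0, -0.001]]
wrist
0 -1 few 0
0 1 few 0
col 1 row -1 h 50.1 n 882 slopes [-0.017  0.013]
col 1 row 1 h 49.9 n 889 slopes [-0.003  0.013]
col 2 row -1 h 51.3 n 997 slopes [-0.008  0.005]
col 2 row 1 h 50.2 n 991 slopes [-0.005 -0.018]
col 3 row -1 h 49.9 n 1078 slopes [-0.005 -0.003]
col 3 row 1 h 51.9 n 1098 slopes [ 0.008 -0.016]
0 -1 few 0
0 1 few 0
col 1 row -1 h 50.2 n 886 slopes [-0.017  0.016]
col 1 row 1 h 50.1 n 888 slopes [-0.002  0.015]
col 2 row -1 h 51.4 n 992 slopes [-0.004 -0.003]
col 2 row 1 h 50.3 n 990 slopes [-0.006 -0.013]
col 3 row -1 h 50.0 n 1078 slopes [-0.013 -0.   ]
col 3 row 1 h 51.9 n 1099 slopes [ 0.005 -0.018]
```

View pics/wrist9.png

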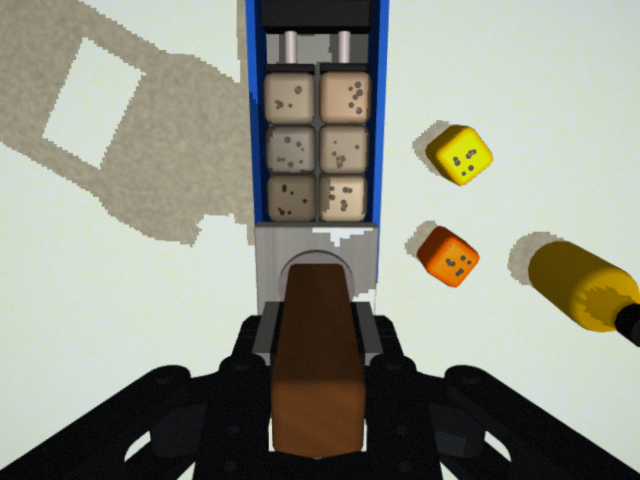

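Stones at (345,95) and (290,148) still stand about 2 mm and 1.3 mm proud. I'll go over the pusher half again.

```bash
python3 -m handwheel '[[255,0,0,18,0],[255,0,0,27,0],[255,0.5,10,20,0],[255,0,25,0,0],[255,0,25,0,0],[255,0,18,0,0],[255,0,5,0,0],[255,0,0,0,0]]'
python3 -m handwheel '[[255,0,2,0,0],[255,0,1,0,0],[255,0,0,0,0],[255,0,0,0,0]]'
```

```text
time_s: 28.9
tcp_pos: [0.5438, -0.1, 0.1051]
tool_rot: [-0.706, -0.019, 0.021, 0.707]
contact_force: [0.5, -0.5, -2.3]
gripper_width: 0.278
time_s: 29.23
tcp_pos: [0.5445, -0.0997, 0.104]
tool_rot: [0.707, 0.021, -0.02, -0.707]
contact_force: [0.1, 1.1, -3.6]
gripper_width: 0.272
```

```bash
python3 -m handwheel '[[255,0,0.7,0,0],[255,0,0.7,0,0],[255,0,0.6,0,0],[255,0,0,0,0]]'
python3 -m handwheel '[[255,0,0.5,0,0],[255,0,0.5,0,0],[255,0,0,0,0]]'
python3 -m handwheel '[[255,0,0.5,0,0],[255,0,0,0,0]]'
python3 -m handwheel '[[255,0,0.5,0,0],[255,0,0,0,0]]'
```

```text
time_s: 29.57
tcp_pos: [0.5441, -0.0994, 0.1012]
tool_rot: [-0.707, -0.02, 0.021, 0.707]
contact_force: [-0.1, 0.3, -2.7]
gripper_width: 0.278
time_s: 29.82
tcp_pos: [0.5441, -0.0994, 0.1001]
tool_rot: [-0.707, -0.02, 0.021, 0.707]
contact_force: [0.4, -0.4, -2.8]
gripper_width: 0.275
time_s: 29.98
tcp_pos: [0.5441, -0.0995, 0.0996]
tool_rot: [-0.707, -0.02, 0.021, 0.707]
contact_force: [-0.2, -0.4, -3.4]
gripper_width: 0.273
time_s: 30.15
tcp_pos: [0.5442, -0.0995, 0.0992]
tool_rot: [0.707, 0.021, -0.02, -0.707]
contact_force: [0.8, -0.5, -2.7]
gripper_width: 0.271
```

```bash
python3 -m handwheel '[[255,0,0.5,0,0],[255,0,0,0,0]]'
python3 -m handwheel '[[255,0,0.5,0,0],[255,0,0,0,0]]'
python3 -m handwheel '[[255,0,0.5,0,0],[255,0,0,0,0]]'
python3 -m handwheel '[[255,0,0.4,0,0],[255,0,0,0,0]]'
```

```text
time_s: 30.32
tcp_pos: [0.5443, -0.0996, 0.0988]
tool_rot: [0.707, 0.021, -0.02, -0.707]
contact_force: [-0.8, -0.1, -1.4]
gripper_width: 0.271
time_s: 30.48
tcp_pos: [0.5443, -0.0995, 0.0984]
tool_rot: [0.707, 0.021, -0.02, -0.707]
contact_force: [-0.0, -0.1, 0.0]
gripper_width: 0.273
time_s: 30.65
tcp_pos: [0.5443, -0.0995, 0.0979]
tool_rot: [0.707, 0.021, -0.02, -0.707]
contact_force: [-0.9, -0.1, 0.7]
gripper_width: 0.276
time_s: 30.82
tcp_pos: [0.5443, -0.0995, 0.0974]
tool_rot: [0.707, 0.021, -0.02, -0.707]
contact_force: [-0.6, 0.1, 0.7]
gripper_width: 0.275
```

Contact at 99 mm, and it is sinking again at about 4 N.

```bash
python3 -m handwheel '[[255,0,0.4,0,0],[255,0,0,0,0]]'
python3 -m handwheel '[[255,0,0.4,0,0],[255,0,0,0,0]]'
python3 -m handwheel '[[255,0,0.4,0,0],[255,0,0,0,0]]'
python3 -m handwheel '[[255,0,0.4,0,0],[255,0,0,0,0]]'
```

```text
time_s: 30.98
tcp_pos: [0.5443, -0.0995, 0.0972]
tool_rot: [0.707, 0.021, -0.02, -0.707]
contact_force: [0.2, -0.6, 2.6]
gripper_width: 0.271
time_s: 31.15
tcp_pos: [0.5443, -0.0995, 0.097]
tool_rot: [0.707, 0.021, -0.02, -0.707]
contact_force: [-2.3, -0.2, 6.5]
gripper_width: 0.274
time_s: 31.32
tcp_pos: [0.5443, -0.0996, 0.0969]
tool_rot: [0.707, 0.021, -0.02, -0.707]
contact_force: [-3.4, 0.3, 7.7]
gripper_width: 0.276
time_s: 31.48
tcp_pos: [0.5443, -0.0996, 0.0967]
tool_rot: [0.707, 0.021, -0.02, -0.707]
contact_force: [-3.2, -0.8, 11.3]
gripper_width: 0.274
```

Now the same level as the far half. A last nudge, then hold.

```bash
python3 -m handwheel '[[255,0,0.4,0,0],[255,0,0,0,0]]'
python3 -m handwheel '[[255,0,0.1,0,0],[255,0,0,0,0],[255,0,0,0,0],[255,0,0,0,0],[255,0,0,0,0],[255,0,0,0,0],[255,0,0,0,0],[255,0,0,0,0]]'
python3 -m handwheel '[[255,0,0,0,0],[255,0,0,0,0],[255,0,0,0,0],[255,0,0,0,0],[255,0,0,0,0],[255,0,0,0,0]]'
python3 -m handwheel '[[255,0,-1,0,0],[255,0,-3,0,0],[255,0,-10,0,0],[255,0,-20,0,0],[255,0,-25,0,0],[255,0,-25,-20,0],[255,0,-9,-30,0],[255,0,0,-14,0]]'
python3 -m handwheel '[[255,0,0,0,0],[255,0,0,0,0],[255,0,0,0,0]]'
python3 - <<'E'
from h import *
s=st()
n='wrist';c=cam(n);p,d=vision.grab_frame(n);print(n);stones(cloud(c,d))
cv2.imwrite(f'pics/{n}10.png',p[:,:,::-1])
E
```

```text
time_s: 31.65
tcp_pos: [0.5443, -0.0995, 0.0966]
tool_rot: [0.707, 0.021, -0.02, -0.707]
contact_force: [-3.9, 0.8, 13.5]
gripper_width: 0.276
time_s: 32.32
tcp_pos: [0.5443, -0.0996, 0.0966]
tool_rot: [0.707, 0.021, -0.02, -0.707]
contact_force: [-4.1, 1.0, 14.2]
gripper_width: 0.274
time_s: 32.82
tcp_pos: [0.5443, -0.0996, 0.0966]
tool_rot: [0.707, 0.021, -0.02, -0.707]
contact_force: [-4.1, 0.6, 13.7]
gripper_width: 0.273
time_s: 33.48
tcp_pos: [0.5487, -0.166, 0.191]
tool_rot: [0.708, 0.022, -0.019, -0.706]
contact_force: [0.6, -0.4, -2.5]
gripper_width: 0.271
time_s: 33.73
tcp_pos: [0.5473, -0.1624, 0.1872]
tool_rot: [-0.706, -0.02, 0.021, 0.707]
contact_force: [0.2, 1.1, -3.3]
gripper_width: 0.273
{'time_s': 33.7333, 'q': [-0.4959, 0.4526, 1.3114, 0.0004, 1.3804, -0.5542], 'tcp_pos': [0.5473, -0.1624, 0.1872], 'tool_rot': [-0.7062, -0.0198, 0.0213, 0.7074], 'contact_force': [0.1903, 1.0972, -3.3239], 'gripper_width': 0.2726}
[[0.998, -0.002, -0.058], [0.058, 0.002, 0.998], [-0.002, -1.0, 0.002]]
wrist
0 -1 few 0
0 1 few 0
col 1 row -1 h 49.9 n 894 slopes [-0.014  0.023]
col 1 row 1 h 49.9 n 883 slopes [0.003 0.017]
col 2 row -1 h 50.1 n 1008 slopes [-0.013 -0.006]
col 2 row 1 h 50.0 n 1005 slopes [ 0.    -0.008]
col 3 row -1 h 49.8 n 1113 slopes [-0.008 -0.003]
col 3 row 1 h 49.9 n 1082 slopes [-0.001 -0.004]
```

View pics/wrist10.png

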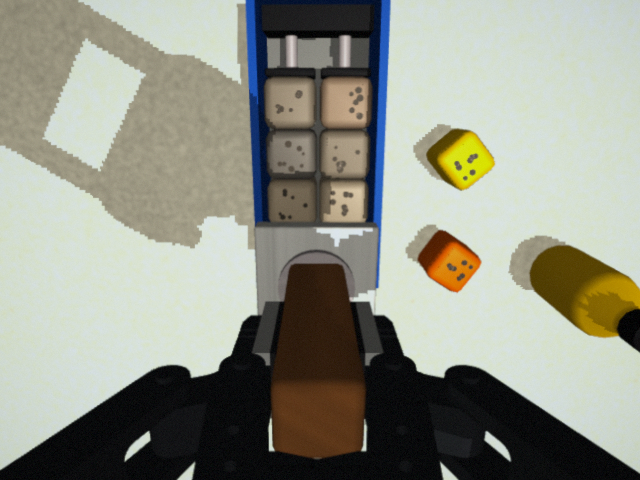

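The six visible stones are now within 0.3 mm of each other (49.8 to 50.1 mm) and flat. Next I'll carry the tamper back over the mat, checking the last two stones from the top camera on the way.

```bash
python3 -m handwheel '[[255,-2,0,15,0],[255,-3,0,25,0],[255,-4,0,32,0],[255,-4,0,32,0],[255,-4,0,32,0],[255,-4,0,32,0],[255,-5,0,32,0],[255,-5,0,32,0]]'
python3 -m handwheel '[[255,-5,0,32,0],[255,-4,0,32,0],[255,-4,0,32,0],[255,-3,0,28,0],[255,-2,0,22,0],[255,-1,0,12,0],[255,0,0,0,0],[255,0,0,0,0]]'
python3 - <<'E'
from h import *
s=st();M=R.from_quat(s['tool_rot']).as_matrix()
c=cam('top');p,d=vision.grab_frame('top');stones(cloud(c,d));cv2.imwrite('pics/top11.png',p[:,:,::-1])
c=cam('wrist');p,d=vision.grab_frame('wrist');cv2.imwrite('pics/wrist11.png',p[:,:,::-1])
print(M.T@(np.array([.4745,.2245,.0505])-s['tcp_pos'])*1000)
E
```

```text
time_s: 34.45
tcp_pos: [0.502, 0.0693, 0.1881]
tool_rot: [-0.707, -0.021, 0.021, 0.707]
contact_force: [0.5, -0.9, -2.2]
gripper_width: 0.273
time_s: 35.12
tcp_pos: [0.4747, 0.2235, 0.1881]
tool_rot: [0.707, 0.021, -0.021, -0.707]
contact_force: [-0.1, -0.2, -3.2]
gripper_width: 0.276
{'time_s': 35.1167, 'q': [0.2144, 0.3735, 1.4411, -0.0003, 1.3276, 0.1547], 'tcp_pos': [0.4747, 0.2235, 0.1881], 'tool_rot': [0.7069, 0.021, -0.0213, -0.7067], 'contact_force': [-0.0735, -0.2031, -3.2202], 'gripper_width': 0.2756}
[[0.998, -0.0, -0.06], [0.06, -0.0, 0.998], [-0.0, -1.0, -0.0]]
col 0 row -1 h 51.8 n 153 slopes [-0.001 -0.054]
col 0 row 1 h 52.1 n 151 slopes [-0.007 -0.001]
col 1 row -1 h 51.6 n 149 slopes [ 0.015 -0.05 ]
col 1 row 1 h 51.7 n 147 slopes [ 0.062 -0.004]
col 2 row -1 h 52.3 n 148 slopes [ 0.016 -0.013]
col 2 row 1 h 52.0 n 147 slopes [ 0.072 -0.024]
col 3 row -1 h 52.1 n 150 slopes [-0.005 -0.019]
col 3 row 1 h 51.5 n 147 slopes [-0.014 -0.011]
[-9.62041279e-02  1.37556174e+02  1.02018150e+00]
```

View pics/top11.png

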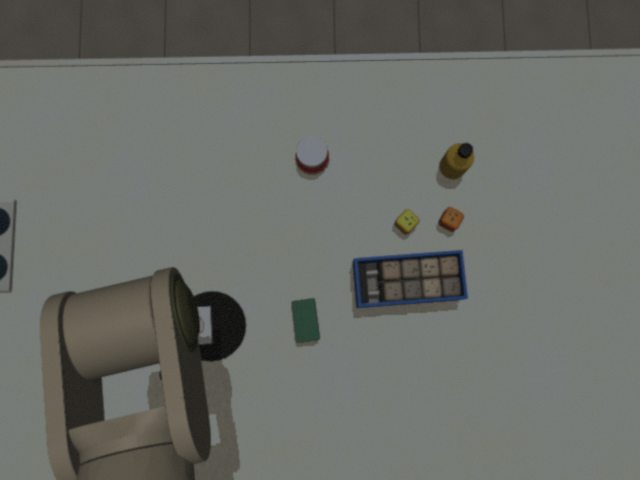

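View pics/wrist11.png

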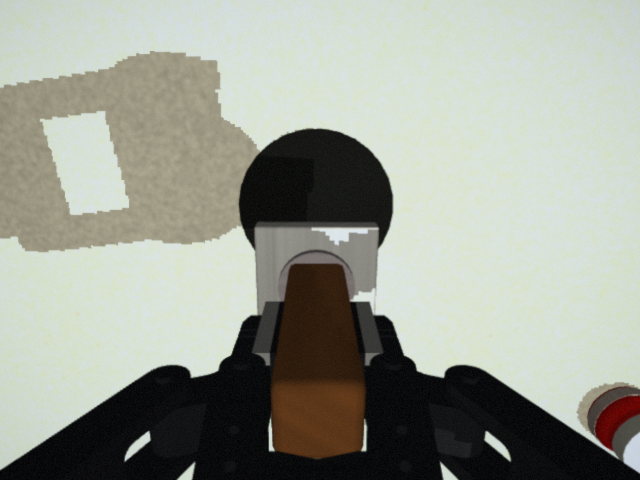

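All eight stones read 51.5 to 52.3 mm in the top view, and the carton, jar and bottle are at their original pixels. The tamper is over the mat, so I'll lower it.

```bash
python3 -m handwheel '[[255,0,20,1,0],[255,0,35,0,0],[255,0,35,0,0],[255,0,25,0,0],[255,0,12,0,0],[255,0,4,0,0],[255,0,0,0,0],[255,0,0,0,0]]'
python3 -m handwheel '[[255,0,1,0,0],[255,0,1,0,0],[255,0,1,0,0],[255,0,1,0,0],[255,0,0,0,0],[255,0,0,0,0]]'
python3 -m handwheel '[[255,0,0.7,0,0],[255,0,0.7,0,0],[255,0,0,0,0]]'
python3 -m handwheel '[[255,0,0.5,0,0],[255,0,0,0,0]]'
```

```text
time_s: 35.88
tcp_pos: [0.476, 0.2237, 0.0581]
tool_rot: [-0.707, -0.021, 0.02, 0.707]
contact_force: [-0.1, -0.3, -2.3]
gripper_width: 0.277
time_s: 36.38
tcp_pos: [0.4753, 0.2241, 0.0533]
tool_rot: [0.707, 0.021, -0.021, -0.707]
contact_force: [-0.5, 0.0, -2.6]
gripper_width: 0.274
time_s: 36.63
tcp_pos: [0.4752, 0.2241, 0.0517]
tool_rot: [0.707, 0.02, -0.021, -0.707]
contact_force: [0.7, -0.5, -2.1]
gripper_width: 0.274
time_s: 36.8
tcp_pos: [0.4753, 0.2241, 0.0512]
tool_rot: [0.707, 0.02, -0.021, -0.707]
contact_force: [1.0, -0.6, -2.4]
gripper_width: 0.272
```

```bash
python3 -m handwheel '[[255,0,0.5,0,0],[255,0,0,0,0]]'
python3 -m handwheel '[[255,0,0.4,0,0],[255,0,0,0,0]]'
python3 -m handwheel '[[255,0,0.4,0,0],[255,0,0,0,0]]'
python3 -m handwheel '[[255,0,0.4,0,0],[255,0,0,0,0]]'
```

```text
time_s: 36.97
tcp_pos: [0.4753, 0.2241, 0.0509]
tool_rot: [-0.707, -0.021, 0.02, 0.707]
contact_force: [-0.3, 0.1, -1.8]
gripper_width: 0.276
time_s: 37.13
tcp_pos: [0.4753, 0.2241, 0.0507]
tool_rot: [-0.707, -0.021, 0.02, 0.707]
contact_force: [-2.3, -1.1, 0.9]
gripper_width: 0.27
time_s: 37.3
tcp_pos: [0.4753, 0.2241, 0.0505]
tool_rot: [-0.707, -0.021, 0.02, 0.707]
contact_force: [-2.7, -1.2, 4.8]
gripper_width: 0.278
time_s: 37.47
tcp_pos: [0.4753, 0.2241, 0.0503]
tool_rot: [-0.707, -0.021, 0.02, 0.707]
contact_force: [-3.0, -1.2, 8.3]
gripper_width: 0.276
```

It has touched down. I'll ease off a little and open.

```bash
python3 -m handwheel '[[255,0,-0.7,0,0],[255,0,0,0,0],[180,0,0,0,0],[120,0,0,0,0],[60,0,0,0,0],[0,0,0,0,0],[0,0,0,0,0],[0,0,0,0,0]]'
python3 -m handwheel '[[0,0,0,0,0],[0,0,0,0,0],[0,0,0,0,0],[0,0,0,0,0]]'
python3 - <<'E'
from h import *
p,d=vision.grab_frame('wrist');cv2.imwrite('pics/wrist12.png',p[:,:,::-1])
E
```

```text
time_s: 38.13
tcp_pos: [0.4753, 0.2241, 0.0503]
tool_rot: [-0.707, -0.021, 0.021, 0.707]
contact_force: [1.6, -0.5, -0.7]
gripper_width: 0.976
time_s: 38.47
tcp_pos: [0.4753, 0.2241, 0.0503]
tool_rot: [-0.707, -0.021, 0.02, 0.707]
contact_force: [0.3, -0.2, 0.2]
gripper_width: 0.999
```

View pics/wrist12.png

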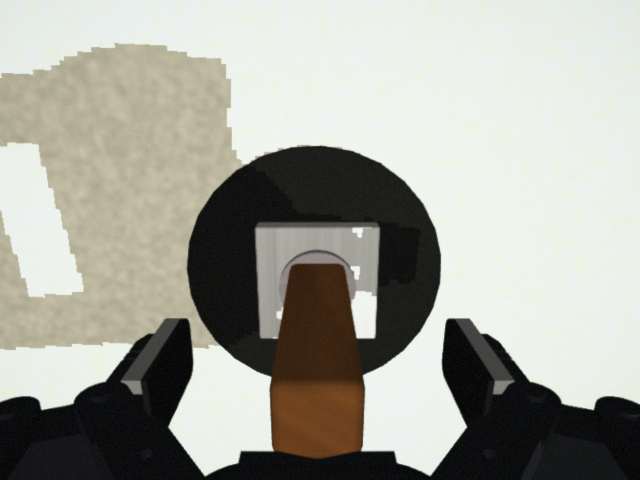

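The jaws are fully open and clear on both sides. The tamper stands upright with its foot wholly on the mat (foot 256..379, mat 188..440). I'll rise straight up and move off.

```bash
python3 -m handwheel '[[0,0,-15,0,0],[0,0,-30,0,0],[0,0,-35,0,0],[0,0,-35,0,0],[0,0,-35,0,0],[0,0,-10,-15,0],[0,0,0,-30,0],[0,0,0,-30,0]]'
python3 -m handwheel '[[0,0,0,-30,0],[0,0,0,-30,0],[0,0,0,-15,0],[0,0,0,0,0],[0,0,0,0,0],[0,0,0,0,0]]'
python3 - <<'E'
from h import *
st()
c=cam('top');p,d=vision.grab_frame('top');P=cloud(c,d);stones(P);cv2.imwrite('pics/top13.png',p[:,:,::-1])
p,d=vision.grab_frame('scene');cv2.imwrite('pics/scene13.png',p[:,:,::-1])
m=(P[...,2]>.095)&(P[...,2]<.115)&(P[...,1]>.17)&(P[...,0]<.53)&(P[...,0]>.42);print('handle top',m.sum(),np.nanmedian(P[m],0))
E
```

```text
time_s: 39.18
tcp_pos: [0.4796, 0.1489, 0.2113]
tool_rot: [-0.707, -0.022, 0.02, 0.707]
contact_force: [0.4, -0.6, -0.3]
gripper_width: 1.003
time_s: 39.68
tcp_pos: [0.4839, 0.075, 0.2103]
tool_rot: [-0.707, -0.021, 0.021, 0.707]
contact_force: [0.3, 0.8, 0.1]
gripper_width: 0.997
{'time_s': 39.6833, 'q': [-0.0887, 0.293, 1.4959, 0.0003, 1.3527, -0.1471], 'tcp_pos': [0.4839, 0.075, 0.2103], 'tool_rot': [-0.7067, -0.0206, 0.0206, 0.7069], 'contact_force': [0.2992, 0.7932, 0.1432], 'gripper_width': 0.9972}
[[0.998, -0.0, -0.058], [0.058, 0.0, 0.998], [-0.0, -1.0, 0.0]]
col 0 row -1 h 51.7 n 147 slopes [0.004 0.006]
col 0 row 1 h 51.9 n 145 slopes [0.02  0.004]
col 1 row -1 h 52.0 n 149 slopes [-0.009  0.023]
col 1 row 1 h 51.6 n 143 slopes [-0.019  0.018]
col 2 row -1 h 51.9 n 150 slopes [ 0.066 -0.039]
col 2 row 1 h 51.8 n 146 slopes [-0.038  0.032]
col 3 row -1 h 51.6 n 148 slopes [-0.019 -0.004]
col 3 row 1 h 51.6 n 147 slopes [ 0.017 -0.005]
handle top 79 [0.47715575 0.23032949 0.10468248]
```

View pics/top13.png

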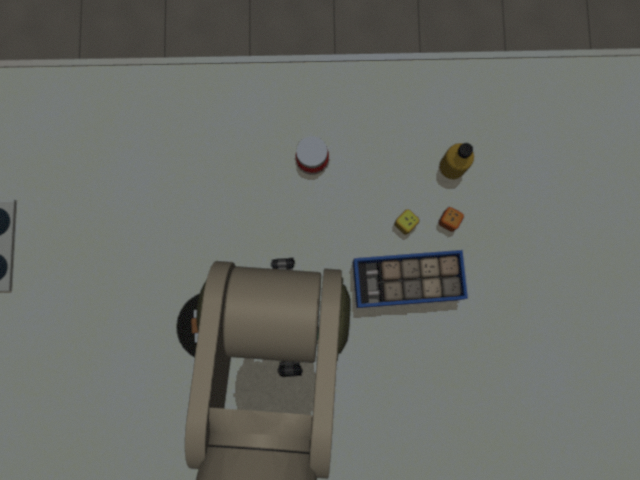

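View pics/scene13.png

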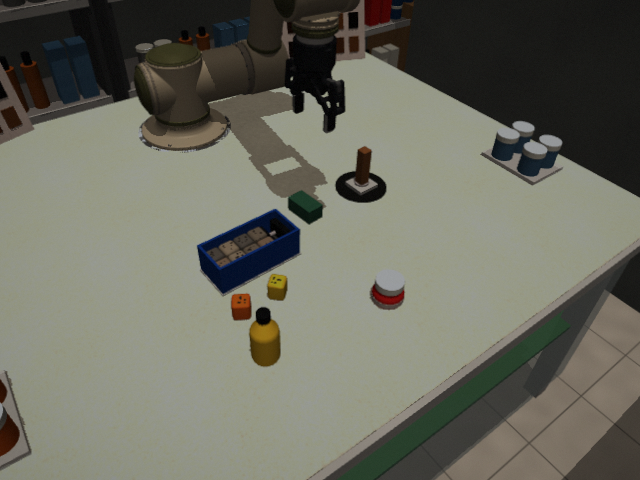

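The scene view shows the tamper upright on its mat at (361,175), the stones level, and the carton, jar and bottle where they were. The arm is clear of everything, so I'll hand the job in.

```bash
python3 -c "
from cell import env
print(env.finish_job())"
```

```text
the job is handed in; nothing more can be done
None
```

I pressed both halves of the bin level with the tamper, stood it back upright on its mat and handed the job in. No verdict was reported.

- **Pressing:** I pressed the pusher half first, then the far half, each at about 17 N for roughly 1.4 s or more. After that, two stones in the pusher half still stood about 2 mm and 1.3 mm high, so I pressed that half again at about 17 N. The highest reading I saw was about 19 N on the foot. These forces are wrist readings corrected for the tamper's weight.
- **Stones:** The last top-camera depth check put all eight stone tops within 0.4 mm of each other (51.6 to 52.0 mm).
- **Tamper:** It stands upright and released, with its foot wholly on the mat and its centre about 1 mm from the mat's by my estimate.
- **Bystanders:** The carton, jar and bottle look unmoved, and the arm was clear of everything at about 40 s.

**Disagreements:**
- The cameras differed by about 2 mm on stone height (about 50 mm from the wrist camera, about 52 mm from the top one), and by up to 3 mm on the tamper and mat positions.
- The top camera's single-stone tilt values were too noisy to confirm the 3-degree limit. The closer wrist views showed the stones flat to within about 1.5 degrees.

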